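# Bakery carton changeover

## Task

Switch the carton sealer off with its run lever, then move every finished carton from the catch tray into the blue tote, one upright on the middle of a white stripe each and squared up with it so that they form a neat row. Once the tray is empty, turn the size sleeve to 5 for the next batch and only then switch the sealer back on; leave everything else where it is.

Things in the scene. Friction and masses are not known exactly. Their poses are not given: they have to be found in the camera images.
- carton0_mid (a point): Sealed cake carton, upright block 64 (own x) x 42 (own y) x 60 (own z) mm, about 0.16 kg, brown card with a yellow band and a red dot on the yellow patch on top. The point is its centre, 30 mm above its underside. Starts in the catch tray, if present.
- carton1_mid (a point): Sealed cake carton, upright block 64 (own x) x 42 (own y) x 60 (own z) mm, about 0.16 kg, brown card with a yellow band and a red dot on the yellow patch on top. The point is its centre, 30 mm above its underside. As carton0; may be absent.
- carton2_mid (a point): Sealed cake carton, upright block 64 (own x) x 42 (own y) x 60 (own z) mm, about 0.16 kg, brown card with a yellow band and a red dot on the yellow patch on top. The point is its centre, 30 mm above its underside. As carton0; may be absent.
- carton3_mid (a point): Sealed cake carton, upright block 64 (own x) x 42 (own y) x 60 (own z) mm, about 0.16 kg, brown card with a yellow band and a red dot on the yellow patch on top. The point is its centre, 30 mm above its underside. As carton0; may be absent.
- carton4_mid (a point): Sealed cake carton, upright block 64 (own x) x 42 (own y) x 60 (own z) mm, about 0.16 kg, brown card with a yellow band and a red dot on the yellow patch on top. The point is its centre, 30 mm above its underside. As carton0; may be absent.
- sealer: Carton sealing machine, fixed. Origin on the table under the centre of its metal catch tray: tray 260 (x) x 300 (y) mm outside, walls 4 mm thick and 22 mm high, floor 8 mm above the table. On the tray's +y side a chute 150 mm wide slopes up (70 mm high at most) to a white cabinet whose face is 220 mm from the origin, 230 mm high with a lamp to 285 mm.
- tote: Shallow blue tote, fixed, 160 (x) x 386 (y) mm outside, walls 4 mm thick and 36 mm high, inner floor 6 mm above the table, origin on the table under its centre. Five white stripes 140 x 18 mm run across it (along its x) side by side along its y, 70 mm apart. A carton sits on a stripe with its 64 mm side along the stripe, lying over the stripe's middle.
- mark0 (a point): Middle of white stripe 0 on the tote's inner floor; axes as the tote's (x along the stripe).
- mark1 (a point): Middle of white stripe 1 on the tote's inner floor; axes as the tote's (x along the stripe).
- mark2 (a point): Middle of white stripe 2 on the tote's inner floor; axes as the tote's (x along the stripe).
- mark3 (a point): Middle of white stripe 3 on the tote's inner floor; axes as the tote's (x along the stripe).
- mark4 (a point): Middle of white stripe 4 on the tote's inner floor; axes as the tote's (x along the stripe).
- console: Grey control console, fixed, 260 (x) x 104 (y) x 50 (z) mm, origin on the table under its centre. On its top the run lever pivots 64 mm to -x of the centre and the size sleeve stands 58 mm to +x.
- lever (a joint): Run lever with a red ball (26 mm across) on a 10 mm rod, pivot 72 mm above the table, ball centre 80 mm from the pivot. 1.0 = leaning to the console's +x (green bar) = running; 0 = leaning to -x, robot side (red bar) = off. Stops at both ends, light friction (about 1 N), stays where left. Starts running.
- lever_tip (a point): Centre of the lever's red ball.
- sleeve (a joint): Size sleeve: ribbed metal collar 50 mm in diameter, from 52 to 104 mm above the table, on a vertical axis; its value (rad) grows clockwise seen from above. Spring detents at the numbers 0 to 8, number n at n x 0.5236 rad (30 degrees); turning takes about 0.1 to 0.2 N m, and let go it drops into the nearest number. Starts between 0 and 2.
- sleeve_mid (a point): Point on the sleeve's axis 80 mm above the table, where to grip it. A red line on the sleeve's top points at nine ticks on the black dial around it: 0 is the red tick (150 degrees counter-clockwise from the console's +x), then clockwise the white ticks 1 to 4, 5 the wide yellow tick (straight along +x), then white 6 to 8.
- sprinkles: Jar with red cap, 64 mm across, 110 mm high; bystander. Origin at the underside.
- sanitiser: Bottle 68 mm across, 130 mm high; bystander. Origin at the underside.
- spatula: Spatula lying flat along its x; bystander. Origin at the underside.
- pastry_brush: Brush lying flat along its x; bystander. Origin at the underside.
- bowl: Steel bowl 150 mm across, 60 mm high; bystander. Origin at the underside.
There are look-alikes about, which are no part of the job. What is shaped like the part that bears carton4_mid but pink is not meant. Leave any purple or turquoise look-alike of the part that bears carton2_mid alone.

How it is judged:
By the outcome, as a careful person would: the job done as asked, in the order asked, and still so for the second after the job is handed in, with the robot touching nothing.
Of carton0, carton1, carton2, carton3, carton4 only 3 to 5 are there at a start; the rules pass over those that are not, and their reading is None.
At some moment in a run one of carton0, carton1, carton2, carton3, carton4 may be knocked a few centimetres aside while the robot is not near it.
It also fails if it takes over 210 s, if anything falls off the work surface, if the arm or the gripper's body presses on something with over 40 N, if the wrist force passes 120 N, or if a joint passes its speed limit or range.

## Robot

A 6-joint arm with a two-finger parallel gripper is mounted at the origin on the work surface. World frame = base frame: x ahead of the robot, y to its left, z up, the work surface at z = 0. Lengths are in m, angles in rad, forces in N, time in s.
With the tool pointing down it reaches from about 0.375 to 0.9 m from the base axis. Payload 3.1 kg.
Tool frame: the origin (TCP) lies at the very end of the fingers, on their centre line; the grasp point (between the pads) lies 19 mm behind it; x points along the fingers, y is the direction in which the jaws open and shut, and the axes are right-handed (so a half turn about x gives the same grasp; the last joint's range is limited). The gripper opens to 85 mm and grips with 20 to 120 N. Pads are 22 mm wide; open, the fingers measure 114 mm over their backs; the gripper's body (76 mm by 85 mm) begins 54 mm behind the grasp point. The pads swing forward as they close: fully open they stand 13 mm farther back than shut.
Start: joints at [-1.488, 0.527, 1.433, -0, 1.181, -0.178], TCP at [0.162, -0.604, 0.231] pointing down, gripper open.
Joint ranges: [-3.08, 3.08], [-0.75, 2.2], [0.22, 2.44], [-1.43, 4.57], [0, 2.65], [-2.85, 2.85]. Speed limits (rad/s): [2.79, 2.79, 3.14, 3.14, 3.14, 3.14].

## Interface

Orientations are given as a unit quaternion [w, x, y, z].
In Python, from rig import get_state, get_image, hand_in gives the robot as it stands.
- The arm moves only by the shell command python3 -m handwheel 'ROWS' [OPENING] [FORCE]. ROWS is JSON, a list of rows, each an object of numbers: "dx", "dy", "dz": the shift along the tool's x, y, z in m; "spin": the turn about the tool's x in degrees. In form: [{"dx": .., "dy": .., "dz": .., "spin": ..}, ...]. A call has 1 to 12 rows; each row shifts and turns the commanded pose from where the row before left it, along the tool's axes as they then stand; what a row does not reach is not made up. A row lasts 1/8 s, in which the tool goes at most 62.5 mm and 10.7 degrees, less where a joint would pass 70% of its speed; a pose out of reach is approached as far as the arm can. A call is refused whole if a number of a shift passes 0.0625 or a number of a turn 10.7, either way. A call with a gripper value outside its range is refused whole. OPENING is the opening, from 0 (shut) to 1 (fully open), set as the call begins (- or left out, the last holds). The fingers move at their own pace and stop on an object; FORCE is the grip in N (left out, the last holds). Time passes only in rows, so rows that do not move let the fingers close. It gives the time, the measured TCP pose, the force and the opening at its end, in the units of the state.
- get_state(): the state, without advancing time (a new reading comes with each control period).
- get_image(name): name is "scene" or "top" or "wrist"; returns a dict with "image" (420x560x3 uint8, blue, green, red), "fx", "fy", "cx", "cy" (pixels), "dist_coeffs" ([k1, k2, p1, p2, k3] as OpenCV has them; the pictures are not rectified), "R" (3x3) and "t" (3): a world point X has camera coordinates R X + t; the wrist camera has in their place "tool_from_camera" (4x4, takes a point from camera to tool coordinates, whose origin is the TCP and whose axes are the tool frame's). Camera axes: x right, y down, z forward; pixel columns grow to the right and rows downward; lengths in m; the calibration is good to about 2 mm. A picture is of the moment at which its call begins: read the wrist's pose just before it. There is no depth.
- hand_in(): hands the job in, once; it reports no verdict.
The state is a dict: "time": time; "joint_pos": joint angles; "dq": joint speeds; "joint_efforts": joint torques, N m; "tcp_pos": TCP position; "tool_rot": TCP orientation; "wrist_force": force on the tool from outside, world axes, zero at the start; "moment": the same for the moment, N m; "grip_width": finger opening in m.
Only numpy, scipy, OpenCV 4.12 (cv2) and the standard library are available. Lean on these libraries where they do the work, as an engineer would, in place of code of your own. Each camera call takes 0.05 s, during which the arm holds its last target. There are 200 camera calls.

## Working session

There is one attempt and no reset: what is moved stays moved. The work goes in short steps, Python scripts to look and compute and a shell command to move; the robot and the scene stay as the last step left them, time stands still between calls to the robot, and variables do not carry over. Pictures are saved under pics/ and viewed, about 12 in all and at most 16, crops included, and the job is handed in when it is done.

```bash
mkdir -p pics; ls
python3 - <<'E'
from rig import *
import cv2,json
for n in ("top","scene"):
    d=get_image(n); cv2.imwrite(f"pics/{n}0.png",d["image"])
    print(n,{k:(v if not hasattr(v,'tolist') else v.tolist()) for k,v in d.items() if k!="image"})
print(get_state())
E
```

```text
pics
top {'fx': 499.22640984432235, 'fy': 499.22640984432235, 'cx': 285.1057443030383, 'cy': 202.3140072863474, 'dist_coeffs': [-0.1718937036155871, 0.0, 0.0, 0.0, 0.0], 'R': [[0.09408042676700636, -0.9955645471597496, -0.00032517370844472335], [-0.9701051022739767, -0.09160111690919263, -0.2247339002531342], [0.2237073173620729, 0.021458513918516296, -0.9744201190139055]], 't': [-0.01881702473826939, 0.5428628898780056, 1.39560521029536]}
scene {'fx': 512.9892716101722, 'fy': 512.9892716101722, 'cx': 275.05642587507833, 'cy': 205.7647808361903, 'dist_coeffs': [-0.09941969925124433, 0.0, 0.0, 0.0, 0.0], 'R': [[-0.4869496723275249, 0.8733265808048776, 0.013442465539383514], [0.7029603802334042, 0.40099835878464873, -0.5874070310050143], [-0.518388580547666, -0.2765881405839365, -0.8091800047245955]], 't': [0.24976906781235597, -0.3250613818996977, 1.9479408283584445]}
{'time': 0.1, 'joint_pos': array([-1.48751294e+00,  5.28378482e-01,  1.43376482e+00,  7.15622585e-06,
        1.18141669e+00, -1.78492943e-01]), 'dq': array([-5.49780554e-05, -1.82465615e-03, -3.01407346e-03, -7.23831396e-04,
        1.46614466e-04, -4.76843224e-04]), 'joint_efforts': array([-4.20245897e-05, -4.43306923e+01, -1.78587520e+01, -2.87513603e-04,
        3.87135398e-03, -8.33446848e-06]), 'tcp_pos': array([ 0.16172834, -0.60304769,  0.23043121]), 'tool_rot': array([ 0.09159221,  0.70109367,  0.09298153, -0.7010228 ]), 'wrist_force': array([ 0.19754848,  0.11434675, -0.30641386]), 'moment': array([-0.01557198, -0.02216319,  0.01882477]), 'grip_width': 0.08566117921425587}
```

View pics/top0.png

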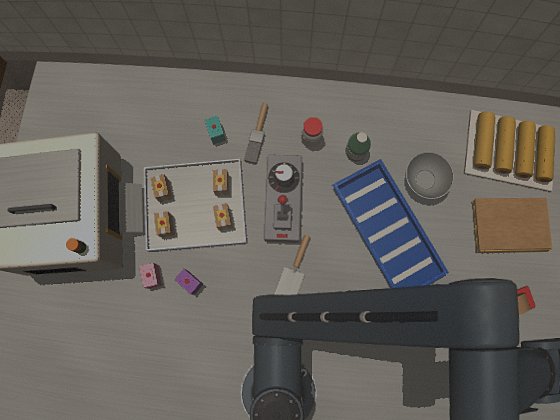

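View pics/scene0.png

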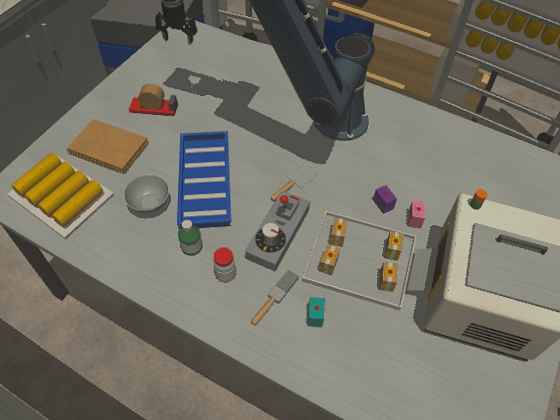

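Four cartons are in the tray (top view about (160,185), (220,180), (163,222), (222,215)). The look-alikes are outside it. The tote is at (390,222) and the console at (283,197).

```bash
cat > h.py <<'E'
from rig import *
import cv2,numpy as np
from scipy.spatial.transform import Rotation as Ro
def tool():
    s=get_state(); q=s["tool_rot"]; return Ro.from_quat([q[1],q[2],q[3],q[0]]).as_matrix(),np.array(s["tcp_pos"])
def grab(n):
    R,p=tool(); d=get_image(n)
    if n=="wrist":
        T=np.array(d["tool_from_camera"]); d["o"]=R@T[:3,3]+p; d["Rw"]=R@T[:3,:3]
    else:
        Rm=np.array(d["R"]); d["o"]=-Rm.T@np.array(d["t"]); d["Rw"]=Rm.T
    d["K"]=np.array([[d["fx"],0,d["cx"]],[0,d["fy"],d["cy"]],[0,0,1]]); d["D"]=np.array(d["dist_coeffs"])
    return d
def cast(d,px,z):
    u=cv2.undistortPoints(np.array(px,float).reshape(-1,1,2),d["K"],d["D"]).reshape(-1,2)
    r=np.c_[u,np.ones(len(u))]@d["Rw"].T
    return d["o"]+r*((z-d["o"][2])/r[:,2])[:,None]
def proj(d,X):
    Rc=d["Rw"].T; return cv2.projectPoints(np.array(X,float).reshape(-1,1,3),cv2.Rodrigues(Rc)[0],-Rc@d["o"],d["K"],d["D"])[0].reshape(-1,2)
def mask(d,lo,hi):
    h=cv2.cvtColor(d["image"],cv2.COLOR_BGR2HSV); return cv2.inRange(h,np.array(lo),np.array(hi))
def red(d): return mask(d,(0,140,70),(7,255,255))|mask(d,(172,140,70),(180,255,255))
def blobs(m,amin=3):
    n,l,s,c=cv2.connectedComponentsWithStats(m)
    return [(c[i],s[i,4],np.argwhere(l==i)[:,::-1]) for i in range(1,n) if s[i,4]>=amin]
def rect(d,pts,z):
    w=cast(d,pts,z)[:,:2]; (c,sz,a)=cv2.minAreaRect((w*1000).astype(np.float32)); 
    if sz[0]<sz[1]: sz=sz[::-1]; a+=90
    return np.round(c,1),np.round(sz,1),round((a+90)%180-90,1)  # mm, long axis angle deg
E
python3 - <<'E'
from h import *
d=grab("top"); im=d["image"]
print("tote",[rect(d,p,.036) for c,a,p in blobs(mask(d,(105,120,50),(125,255,255)),1500)])
m=mask(d,(0,0,150),(180,60,255)); 
for c,a,p in blobs(m,150):
    if 340<c[0]<450 and 165<c[1]<300: print("stripe",c.round(),a,rect(d,p,.006))
for c,a,p in blobs(red(d)): 
    if 110<c[0]<330: print("red",c.round(1),a,cast(d,[c],.068).round(4)[0,:2])
for c,a,p in blobs(mask(d,(15,90,120),(35,255,255)),8):
    if 140<c[0]<310: print("yel",c.round(1),a,rect(d,p,.068))
a=cv2.resize(im[145:260,130:310],None,fx=4.4,fy=4.4,interpolation=cv2.INTER_CUBIC)
cv2.imwrite("pics/z1.png",a)
E
```

```text
tote [(array([ 499.3, -283. ]), array([396.6, 171.3]), 34.0)]
stripe [365. 190.] 222 (array([ 617.2, -207.2]), array([134. ,  16.2]), -56.3)
stripe [376. 210.] 218 (array([ 558.6, -246.1]), array([133.6,  16.1]), -56.2)
stripe [388. 230.] 197 (array([ 500.4, -284.4]), array([133.1,  14.3]), -56.0)
stripe [400. 250.] 212 (array([ 442.7, -324. ]), array([133.6,  15.8]), -56.0)
stripe [412. 270.] 226 (array([ 384.4, -362.9]), array([134.2,  16.5]), -56.1)
red [312.6 125.9] 248 [ 0.7851 -0.0283]
red [213.8 126. ] 10 [0.7572 0.2702]
red [278.8 171.5] 11 [0.6321 0.0594]
red [219.4 179.6] 13 [0.5909 0.2315]
red [158.9 185.3] 16 [0.5571 0.4095]
red [276.8 187.3] 6 [0.5833 0.0605]
red [282.1 198.8] 47 [0.5505 0.042 ]
red [221.3 214.5] 14 [0.4873 0.213 ]
red [161.5 222.3] 14 [0.4475 0.3849]
red [281.  235.2] 25 [0.4434 0.0348]
red [147.8 274.6] 13 [0.2926 0.4033]
red [186.4 280.8] 16 [0.2872 0.2894]
yel [260.9 116.4] 79 (array([802.4, 130.6]), array([87.8, 11.8]), -9.3)
yel [214.4 171.9] 14 (array([613.2, 247.5]), array([12.4, 11.9]), 7.4)
yel [220.  179.8] 129 (array([590.1, 231.1]), array([60.5, 38.6]), 7.1)
yel [158.  184.7] 94 (array([563.9, 411.4]), array([45.4, 40. ]), 19.6)
yel [156.3 194.4] 12 (array([528.7, 412.4]), array([9.7, 9.1]), 8.8)
yel [220.6 213.7] 125 (array([489.5, 213.6]), array([53.7, 40.3]), 16.9)
yel [160.7 220.9] 101 (array([454.4, 386.5]), array([46.3, 39.2]), 15.0)
yel [165.5 213.8] 15 (array([471.4, 377. ]), array([18.2, 12.7]), 19.5)
yel [218.9 224.5] 8 (array([457.5, 216. ]), array([8.9, 5.8]), 7.0)
yel [168.1 228.4] 14 (array([433.7, 366.4]), array([20.8, 11.8]), 8.2)
yel [158.1 231.2] 13 (array([421. , 391.6]), array([12.3, 11.8]), -84.3)
yel [301.3 249.6] 103 (array([406. , -25.9]), array([91.7, 11.7]), -16.6)
```

View pics/z1.png

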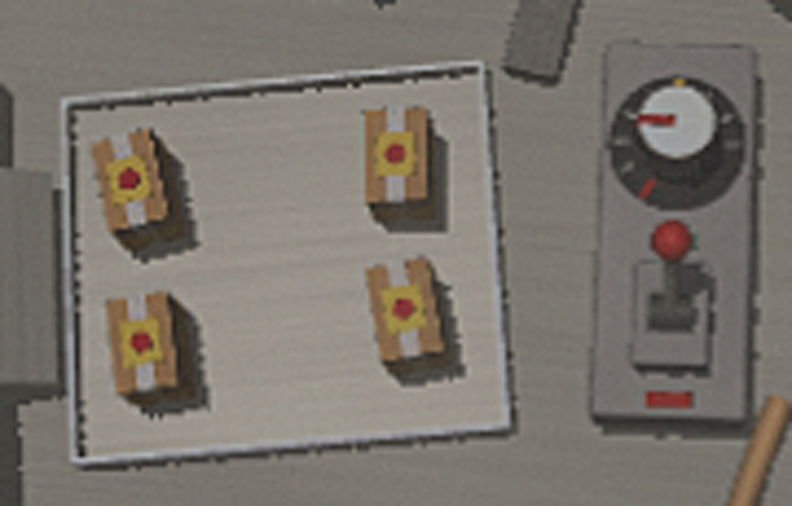

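The tray's cartons have their 64 mm side along roughly world x. The lever leans away from the robot, and the sleeve line points to about 2. Next I locate the console precisely and write a helper that gives the remaining distance in tool axes.

```bash
cat > to.py <<'E'
# to.py x y z [yaw of jaw axis deg]: remaining spin, then shift in tool axes after that spin
import sys; from h import *
a=[float(v) for v in sys.argv[1:]]; R,p=tool(); s=get_state()
yaw=np.degrees(np.arctan2(R[1,1],R[0,1])); sp=0
if len(a)>3: sp=-((a[3]-yaw+90)%180-90)      # tool x points down: +spin is clockwise
R2=R@Ro.from_euler('x',sp,degrees=True).as_matrix()
print("t%.1f tcp"%s["time"],p.round(4),"yaw %.1f tilt %.2f"%(yaw,np.degrees(np.arccos(-R[2,0]))),"j6 %.2f"%s["joint_pos"][5],"w %.4f"%s["grip_width"],"F",np.round(s["wrist_force"],1))
print("spin %.1f  dx,dy,dz mm"%sp,(R2.T@(np.array(a[:3])-p)*1000).round(1))
E
python3 - <<'E'
from h import *
t=grab("top"); s=grab("scene")
def tri(pa,pb):
    A=np.zeros((3,3));b=np.zeros(3)
    for d,p in((t,pa),(s,pb)):
        r=cast(d,[p],0)[0]-d["o"]; r/=np.linalg.norm(r); P=np.eye(3)-np.outer(r,r); A+=P;b+=P@d["o"]
    return np.linalg.solve(A,b).round(4)
for c,a,p in blobs(red(s)):
    if 250<c[0]<330 and 180<c[1]<260: print("s red",c.round(1),a)
def cc(d,box):
    x0,y0,x1,y1=box; m=mask(d,(0,0,125),(180,60,255)); k=np.zeros_like(m);k[y0:y1,x0:x1]=m[y0:y1,x0:x1]
    c,a,p=max(blobs(k),key=lambda b:b[1]); (x,y),r=cv2.minEnclosingCircle(p.astype(np.float32)); return (x,y),r,a
st=cc(t,(270,155,300,190)); ss=cc(s,(250,218,290,250)); print(st,ss,"sleeve top",cast(t,[st[0]],.104)[0],cast(s,[ss[0]],.104)[0])
b=[c for c,a,p in blobs(red(s)) if 275<c[0]<292 and 190<c[1]<207]
print("ball",[tri((282.1,198.8),x) for x in b], "bar",cast(t,[(281,235.2)],.05)[0])
E
python3 to.py 0.57 0.04 0.25 90
```

```text
s red [283.6 198.9] 44
s red [294.1 197.4] 10
s red [277.1 231.7] 15
((283.2742004394531, 172.09677124023438), 8.323442459106445, np.int32(191)) ((257.0, 229.5), 13.463011741638184, np.int32(189)) sleeve top [0.62078389 0.04501717 0.104     ] [0.64416112 0.01000494 0.104     ]
ball [array([0.5324, 0.039 , 0.1453])] bar [0.4463182  0.03522623 0.05      ]
t0.2 tcp [ 0.1618 -0.6034  0.2308] yaw -75.0 tilt 0.06 j6 -0.18 w 0.0855 F [ 0.7  0.2 -0. ]
spin 15.0  dx,dy,dz mm [ -18.6 -643.4 -408.2]
```

```bash
python3 -m handwheel '[{"spin":7.5},{"spin":7.5},{"dy":-0.05,"dz":-0.032},{"dy":-0.05,"dz":-0.032},{"dy":-0.05,"dz":-0.032},{"dy":-0.05,"dz":-0.032},{"dy":-0.05,"dz":-0.032},{"dy":-0.05,"dz":-0.032},{"dy":-0.05,"dz":-0.032},{"dy":-0.05,"dz":-0.032},{"dy":-0.05,"dz":-0.032},{"dy":-0.05,"dz":-0.032}]' 0 30; python3 to.py .577 .041 .2 90
```

```text
t0.2 tcp [ 0.1618 -0.6034  0.2308] yaw -75.0 tilt 0.06 j6 -0.18 w 0.0855 F [ 0.7  0.2 -0. ]
spin 15.0  dx,dy,dz mm [  31.4 -644.3 -415.2]validation failed for argument at $[0]...
```

```bash
python3 -m handwheel '[{"dx":0,"dy":0,"dz":0,"spin":7.5},{"dx":0,"dy":0,"dz":0,"spin":7.5},{"dx":0,"dy":-0.05,"dz":-0.032,"spin":0},{"dx":0,"dy":-0.05,"dz":-0.032,"spin":0},{"dx":0,"dy":-0.05,"dz":-0.032,"spin":0},{"dx":0,"dy":-0.05,"dz":-0.032,"spin":0},{"dx":0,"dy":-0.05,"dz":-0.032,"spin":0},{"dx":0,"dy":-0.05,"dz":-0.032,"spin":0},{"dx":0,"dy":-0.05,"dz":-0.032,"spin":0},{"dx":0,"dy":-0.05,"dz":-0.032,"spin":0},{"dx":0,"dy":-0.05,"dz":-0.032,"spin":0},{"dx":0,"dy":-0.05,"dz":-0.032,"spin":0}]' 0 30; python3 to.py .577 .041 .2 90
```

```text
time: 1.75
tcp_pos: [0.4828, -0.102, 0.2315]
tool_rot: [0.0, 0.707, -0.0, -0.707]
wrist_force: [1.1, -0.4, -0.4]
grip_width: 0.0
t1.8 tcp [ 0.4828 -0.102   0.2315] yaw -90.0 tilt 0.04 j6 1.14 w 0.0000 F [ 1.1 -0.4 -0.4]
spin -0.0  dx,dy,dz mm [  31.5 -143.   -94.2]
```

```bash
python3 -m handwheel '[{"dx":0,"dy":-0.048,"dz":-0.032,"spin":0},{"dx":0,"dy":-0.048,"dz":-0.032,"spin":0},{"dx":0.03,"dy":-0.047,"dz":-0.03,"spin":0},{"dx":0.03,"dy":0,"dz":0,"spin":0},{"dx":0.03,"dy":0,"dz":0,"spin":0},{"dx":0.024,"dy":0,"dz":0,"spin":0},{"dx":0,"dy":0,"dz":0.01,"spin":0},{"dx":0,"dy":0,"dz":0.015,"spin":0},{"dx":0,"dy":0,"dz":0.015,"spin":0},{"dx":0,"dy":0,"dz":0.015,"spin":0},{"dx":0,"dy":0,"dz":0.015,"spin":0},{"dx":0,"dy":0,"dz":0.01,"spin":0}]'; python3 to.py .485 .036 .118 90
python3 -m handwheel '[{"dx":0,"dy":0.001,"dz":0.005,"spin":0},{"dx":0,"dy":0.001,"dz":0.004,"spin":0},{"dx":0,"dy":0,"dz":0,"spin":0}]'; python3 to.py .485 .036 .118 90
```

```text
time: 3.25
tcp_pos: [0.4945, 0.0387, 0.118]
tool_rot: [-0.0, 0.707, -0.0, -0.707]
wrist_force: [2.3, 0.2, -0.2]
grip_width: 0.0001
t3.2 tcp [0.4945 0.0387 0.118 ] yaw -90.0 tilt 0.03 j6 1.42 w 0.0001 F [ 2.3  0.2 -0.2]
spin -0.0  dx,dy,dz mm [0.  2.7 9.5]
time: 3.62
tcp_pos: [0.4907, 0.0367, 0.1187]
tool_rot: [-0.001, 0.71, -0.0, -0.704]
wrist_force: [6.4, 2.5, -0.3]
grip_width: -0.0002
t3.6 tcp [0.4907 0.0367 0.1187] yaw -90.1 tilt 0.55 j6 1.42 w -0.0002 F [ 6.4  2.5 -0.3]
spin -0.1  dx,dy,dz mm [0.6 0.7 5.7]
```

```bash
python3 -m handwheel '[{"dx":0,"dy":0,"dz":-0.012,"spin":0},{"dx":-0.05,"dy":0,"dz":0,"spin":0},{"dx":-0.05,"dy":0,"dz":0,"spin":0},{"dx":-0.05,"dy":-0.03,"dz":0,"spin":0},{"dx":-0.03,"dy":-0.05,"dz":0,"spin":0},{"dx":-0.03,"dy":-0.05,"dz":0,"spin":0},{"dx":0,"dy":-0.05,"dz":0,"spin":0},{"dx":0,"dy":-0.05,"dz":0,"spin":0},{"dx":0,"dy":-0.04,"dz":0,"spin":0},{"dx":0,"dy":0,"dz":0,"spin":0}]' 1
python3 - <<'E'
from h import *
w=grab("wrist");t=grab("top")
print(w["tool_from_camera"],w["o"],w["fx"])
cv2.imwrite("pics/m2.png",np.hstack([w["image"],cv2.resize(t["image"][140:260,200:310],(385,420),interpolation=cv2.INTER_CUBIC)])[:, :800] if 0 else cv2.resize(np.hstack([w["image"],cv2.resize(t["image"][140:260,200:310],(385,420),interpolation=cv2.INTER_CUBIC)]),(800,356)))
E
python3 to.py .59 .2315 .25 97
```

```text
time: 4.88
tcp_pos: [0.4975, 0.3088, 0.3268]
tool_rot: [-0.002, -0.706, -0.001, 0.708]
wrist_force: [-0.1, -1.2, 0.2]
grip_width: 0.0853
[[-4.71359526e-04 -3.20386693e-01  9.47286728e-01 -1.42253606e-01]
 [ 9.99999551e-01 -9.30201871e-04  1.82980515e-04  5.30913286e-04]
 [ 8.22543364e-04  9.47286388e-01  3.20386987e-01 -8.28159768e-02]
 [ 0.00000000e+00  0.00000000e+00  0.00000000e+00  1.00000000e+00]] [0.58063628 0.30876578 0.46880962] 303.86600774644313
t5.0 tcp [0.4978 0.3063 0.3269] yaw -89.9 tilt 0.17 j6 1.93 w 0.0856 F [-0.4 -0.4 -0.4]
spin -6.9  dx,dy,dz mm [ 76.8  85.4 -82.6]
```

View pics/m2.png

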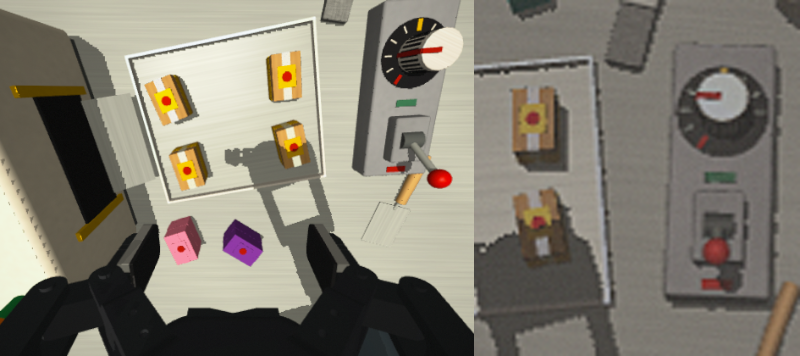

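Lever is off, leaning towards the red bar (top crop (715,250)). All four cartons are visible in the wrist view. I measure the cartons from it.

```bash
cat > cart.py <<'E'
from h import *
def cartons(w,z=.068,amin=60):
    out=[]; rd=red(w)
    for c,a,p in blobs(mask(w,(21,150,110),(33,255,255)),amin):
        m=np.zeros(rd.shape,np.uint8); m[p[:,1],p[:,0]]=255; h=cv2.convexHull(p)
        rr=[b for b in blobs(rd,8) if cv2.pointPolygonTest(h.astype(np.float32),tuple(map(float,b[0])),False)>0]
        if not rr: continue
        r=rect(w,p,z); out.append((cast(w,[rr[0][0]],z)[0,:2].round(4),r[0],r[1],round((r[2]+45)%90-45,1)))
    return out
if __name__=="__main__":
    w=grab("wrist")
    for o in cartons(w): print("dot",o[0],"patch",*o[1:])
E
python3 cart.py
```

```text
dot [0.5939 0.2302] patch [593.9 230.2] [30.6 26.7] 7.9
dot [0.5592 0.4082] patch [559.4 408.2] [31.1 26.9] 20.3
dot [0.4892 0.2115] patch [489.2 211.5] [30.1 26.8] 16.3
dot [0.45   0.3832] patch [450.2 383.4] [30.3 27.1] 15.6
```

```bash
python3 to.py .5939 .2302 .026 97.9;  python3 -m handwheel '[{"dx":0,"dy":0,"dz":0,"spin":-7.8},{"dx":0.05,"dy":0.043,"dz":-0.042,"spin":0},{"dx":0.05,"dy":0.043,"dz":-0.042,"spin":0},{"dx":0.05,"dy":0,"dz":0,"spin":0},{"dx":0.05,"dy":0,"dz":0,"spin":0},{"dx":0,"dy":0,"dz":0,"spin":0}]' 0.8 40;python3 to.py .5939 .2302 .026 97.9
```

```text
t5.0 tcp [0.498  0.3058 0.3271] yaw -90.0 tilt 0.15 j6 1.93 w 0.0854 F [-0.2 -0.3 -0.2]
spin -7.9  dx,dy,dz mm [301.   87.7 -85.2]
time: 5.78
tcp_pos: [0.5711, 0.2451, 0.1438]
tool_rot: [-0.048, -0.702, -0.046, 0.709]
wrist_force: [-0.4, 0.5, 0.3]
grip_width: 0.068
t5.8 tcp [0.5711 0.2451 0.1438] yaw -82.3 tilt 0.64 j6 1.66 w 0.0680 F [-0.4  0.5  0.3]
spin -0.2  dx,dy,dz mm [117.5  17.7 -21.9]
```

```bash
python3 -m handwheel '[{"dx":0,"dy":0.018,"dz":-0.021,"spin":0},{"dx":0.03,"dy":0,"dz":0,"spin":0},{"dx":0.03,"dy":0,"dz":0,"spin":0},{"dx":0.03,"dy":0,"dz":0,"spin":0},{"dx":0.028,"dy":0,"dz":0,"spin":0},{"dx":0,"dy":0,"dz":0,"spin":0}]' ;python3 to.py .5939 .2302 .026 97.9
python3 -m handwheel '[{"dx":0,"dy":0,"dz":0,"spin":0},{"dx":0,"dy":0,"dz":0,"spin":0},{"dx":0,"dy":0,"dz":0,"spin":0},{"dx":0,"dy":0,"dz":0,"spin":0}]' 0.3;python3 -m handwheel '[{"dx":-0.04,"dy":0,"dz":0,"spin":0},{"dx":-0.05,"dy":0,"dz":0,"spin":0},{"dx":-0.05,"dy":0,"dz":0,"spin":0},{"dx":-0.05,"dy":0,"dz":0,"spin":0},{"dx":0,"dy":0,"dz":0,"spin":0}]'; python3 to.py .6172 -.2072 .22 33.8
```

```text
time: 6.52
tcp_pos: [0.5976, 0.2321, 0.0303]
tool_rot: [-0.048, -0.705, -0.048, 0.706]
wrist_force: [-0.4, 0.7, -0.9]
grip_width: 0.0686
t6.5 tcp [0.5976 0.2321 0.0303] yaw -82.2 tilt 0.07 j6 1.63 w 0.0686 F [-0.4  0.7 -0.9]
spin -0.1  dx,dy,dz mm [4.3 1.4 3.9]
time: 7.02
tcp_pos: [0.5995, 0.2329, 0.0325]
tool_rot: [0.048, 0.707, 0.048, -0.704]
wrist_force: [-0.3, -0.7, 6.9]
grip_width: 0.0415
time: 7.65
tcp_pos: [0.6004, 0.2336, 0.2256]
tool_rot: [0.048, 0.709, 0.049, -0.701]
wrist_force: [-0.3, -0.4, -1.5]
grip_width: 0.0416
t7.7 tcp [0.6004 0.2336 0.2256] yaw -82.2 tilt 0.66 j6 1.63 w 0.0416 F [-0.3 -0.4 -1.5]
spin 64.0  dx,dy,dz mm [   4.8  231.3 -375.6]
```

```bash
python3 -m handwheel '[{"dx":0,"dy":0,"dz":0,"spin":10.6},{"dx":0,"dy":0,"dz":0,"spin":10.6},{"dx":0,"dy":0,"dz":0,"spin":10.6},{"dx":0,"dy":0,"dz":0,"spin":10.6},{"dx":0,"dy":0,"dz":0,"spin":10.6},{"dx":0,"dy":0,"dz":0,"spin":10.6},{"dx":0,"dy":0.0257,"dz":-0.0417,"spin":0},{"dx":0,"dy":0.0257,"dz":-0.0417,"spin":0},{"dx":0,"dy":0.0257,"dz":-0.0417,"spin":0},{"dx":0,"dy":0.0257,"dz":-0.0417,"spin":0},{"dx":0,"dy":0.0257,"dz":-0.0417,"spin":0}]' >/dev/null; python3 -m handwheel '[{"dx":0,"dy":0.0257,"dz":-0.0417,"spin":0},{"dx":0,"dy":0.0257,"dz":-0.0417,"spin":0},{"dx":0,"dy":0.0257,"dz":-0.0417,"spin":0},{"dx":0,"dy":0,"dz":0,"spin":0},{"dx":0,"dy":0,"dz":0,"spin":0}]'
python3 to.py .6172 -.2072 .22 33.8
python3 - <<'E'
from h import *
w=grab("wrist"); cv2.imwrite("pics/w3.png",w["image"])
for c,a,p in blobs(mask(w,(0,0,140),(180,70,255)),300): print(c.round(),a,rect(w,p,.006))
E
```

```text
time: 9.65
tcp_pos: [0.6138, -0.158, 0.2184]
tool_rot: [0.331, -0.624, 0.331, 0.626]
wrist_force: [0.7, 0.6, -1.7]
grip_width: 0.0414
t9.7 tcp [ 0.6138 -0.158   0.2184] yaw -145.8 tilt 0.21 j6 2.12 w 0.0414 F [ 0.7  0.6 -1.7]
spin 0.4  dx,dy,dz mm [ -1.7  24.5 -42.8]
[169. 125.] 73205 (array([ 749.9, -132.3]), array([800.1, 358.6]), 69.5)
[357. 132.] 1921 (array([ 560.7, -246.3]), array([140.5,  18.9]), -56.2)
[419. 132.] 2027 (array([ 502.6, -285.3]), array([140.2,  18.9]), -56.1)
[482. 133.] 2140 (array([ 444.3, -324.3]), array([139.5,  19. ]), -56.2)
[543. 140.] 1879 (array([ 386.2, -363.6]), array([139.6,  19. ]), -56.1)
[295. 130.] 1932 (array([ 618.6, -206.7]), array([139.7,  18.8]), -56.2)
[362. 267.] 3309 (array([ 450. , -122.1]), array([182.8,  55.2]), -18.1)
[525. 299.] 10609 (array([ 225.4, -169.6]), array([351.7, 127.1]), -39.5)
[275. 271.] 1158 (array([539.9, -49.6]), array([56.1, 40.3]), -56.0)
[275. 359.] 457 (array([457.1,  72.6]), array([38.8, 31.7]), 34.0)
[157. 399.] 1284 (array([563.1, 241.1]), array([119.9,  43.8]), 88.3)
```

View pics/w3.png

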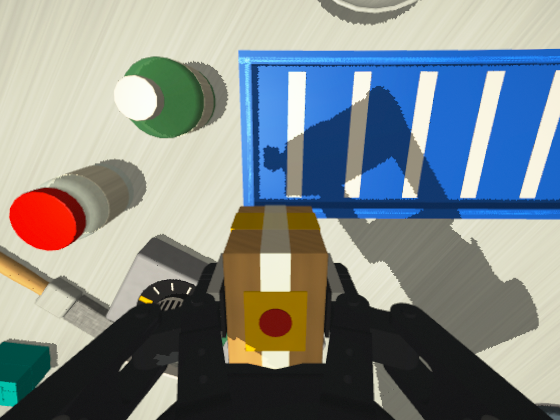

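```bash
cat > hand.py <<'E'
# hand.py dz_top : carton dot in the hand, tool y/z mm
import sys; from h import *
R,p=tool(); w=grab("wrist"); z=p[2]+float(sys.argv[1])
b=[x for x in blobs(red(w),60) if 180<x[0][0]<400 and x[0][1]>200]
for c,a,q in b: print(c.round(),a,"dot in tool",((cast(w,[c],z)[0]-p)@R*1000).round(1))
E
python3 hand.py .0355;  python3 to.py .6186 -.2067 .0315 33.8
```

```text
[275. 322.] 688 dot in tool [-35.5  -0.1   5.5]
t9.8 tcp [ 0.6142 -0.1571  0.219 ] yaw -145.7 tilt 0.14 j6 2.12 w 0.0414 F [-0.1  0.2 -1.5]
spin 0.5  dx,dy,dz mm [187.4  23.8 -44.1]
```

```bash
python3 -m handwheel '[{"dx":0,"dy":0.012,"dz":-0.025,"spin":0.4},{"dx":0,"dy":0.012,"dz":-0.025,"spin":0},{"dx":0.04,"dy":0,"dz":0,"spin":0},{"dx":0.04,"dy":0,"dz":0,"spin":0},{"dx":0.03,"dy":0,"dz":0,"spin":0},{"dx":0,"dy":0,"dz":0,"spin":0},{"dx":0,"dy":0,"dz":0,"spin":0},{"dx":0,"dy":0,"dz":0,"spin":0}]'; python3 hand.py .0355;  python3 to.py .6186 -.2067 .0315 33.8
```

```text
time: 10.75
tcp_pos: [0.6244, -0.2146, 0.1118]
tool_rot: [-0.333, 0.625, -0.333, -0.622]
wrist_force: [0.0, 0.2, -1.2]
grip_width: 0.0416
[275. 322.] 690 dot in tool [-35.5  -0.1   5.5]
t10.8 tcp [ 0.6242 -0.2144  0.1116] yaw -146.2 tilt 0.20 j6 2.05 w 0.0420 F [ 0.6 -0.1 -2.2]
spin 0.0  dx,dy,dz mm [80.1  0.5  9.7]
```

```bash
python3 -m handwheel '[{"dx":0.02,"dy":0.0005,"dz":0.004,"spin":0},{"dx":0.02,"dy":0,"dz":0,"spin":0},{"dx":0.02,"dy":0,"dz":0,"spin":0},{"dx":0.01,"dy":0,"dz":0,"spin":0},{"dx":0,"dy":0,"dz":0,"spin":0},{"dx":0,"dy":0,"dz":0,"spin":0}]';  python3 to.py .6186 -.2067 .0315 33.8
```

```text
time: 11.55
tcp_pos: [0.6209, -0.2109, 0.0402]
tool_rot: [-0.333, 0.624, -0.333, -0.623]
wrist_force: [-0.5, -0.1, -1.4]
grip_width: 0.0418
t11.6 tcp [ 0.6209 -0.2109  0.0402] yaw -146.2 tilt 0.07 j6 2.05 w 0.0418 F [-0.5 -0.1 -1.4]
spin -0.0  dx,dy,dz mm [ 8.7 -0.4  4.8]
```

```bash
python3 -m handwheel '[{"dx":0.005,"dy":0,"dz":0,"spin":0},{"dx":0.004,"dy":0,"dz":-0.0005,"spin":0},{"dx":0,"dy":0,"dz":0,"spin":0},{"dx":0,"dy":0,"dz":0,"spin":0}]'; python3 -m handwheel '[{"dx":0,"dy":0,"dz":0,"spin":0},{"dx":0,"dy":0,"dz":0,"spin":0},{"dx":0,"dy":0,"dz":0,"spin":0},{"dx":-0.02,"dy":0,"dz":0,"spin":0},{"dx":-0.04,"dy":0,"dz":0,"spin":0},{"dx":-0.05,"dy":0,"dz":0,"spin":0},{"dx":-0.05,"dy":0,"dz":0,"spin":0},{"dx":-0.05,"dy":0,"dz":0,"spin":0},{"dx":0,"dy":0,"dz":0.01,"spin":0},{"dx":0,"dy":0,"dz":0.01,"spin":0}]' 0.66; python3 cart.py; python3 -c "
from h import *
cv2.imwrite('pics/w4.png',grab('wrist')['image'])"; python3 to.py .4892 .2115 .22 106.3
```

```text
time: 12.05
tcp_pos: [0.6206, -0.211, 0.0308]
tool_rot: [0.333, -0.624, 0.333, 0.624]
wrist_force: [0.7, 0.2, -1.5]
grip_width: 0.0414
time: 13.3
tcp_pos: [0.6088, -0.1937, 0.2416]
tool_rot: [-0.333, 0.624, -0.333, -0.624]
wrist_force: [-1.2, -0.1, -0.5]
grip_width: 0.0567
dot [ 0.6177 -0.2069] patch [ 616.7 -199.5] [46.6 32.4] 33.7
t13.4 tcp [ 0.6077 -0.1926  0.2397] yaw -146.2 tilt 0.23 j6 2.07 w 0.0564 F [ 0.9 -0.4 -0.5]
spin -72.5  dx,dy,dz mm [ 2.09e+01 -4.21e+02  3.00e-01]
```

View pics/w4.png

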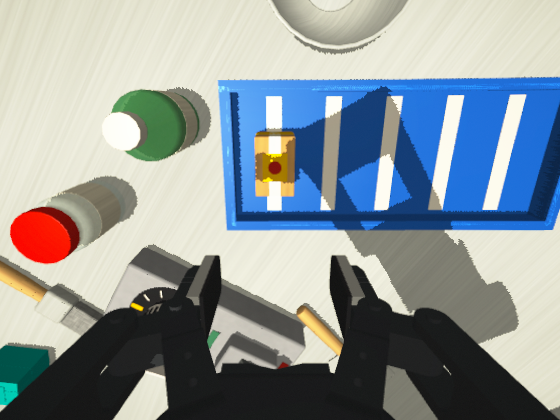

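Carton 1 sits centred on its stripe (dot at (275,168)). On to the next one.

```bash
python3 -m handwheel '[{"dx":0,"dy":0,"dz":0,"spin":-10.4},{"dx":0,"dy":0,"dz":0,"spin":-10.4},{"dx":0,"dy":0,"dz":0,"spin":-10.4},{"dx":0,"dy":0,"dz":0,"spin":-10.4},{"dx":0,"dy":0,"dz":0,"spin":-10.4},{"dx":0,"dy":0,"dz":0,"spin":-10.4},{"dx":0,"dy":0,"dz":0,"spin":-10.4},{"dx":0,"dy":-0.047,"dz":0,"spin":0},{"dx":0,"dy":-0.047,"dz":0,"spin":0},{"dx":0,"dy":-0.047,"dz":0,"spin":0},{"dx":0,"dy":-0.047,"dz":0,"spin":0},{"dx":0,"dy":-0.047,"dz":0,"spin":0}]' 0.8 >/dev/null; python3 -m handwheel '[{"dx":0,"dy":-0.047,"dz":0,"spin":0},{"dx":0,"dy":-0.047,"dz":0.02,"spin":0},{"dx":0,"dy":-0.047,"dz":0.02,"spin":0},{"dx":0,"dy":0,"dz":0.02,"spin":0},{"dx":0,"dy":0,"dz":0,"spin":0}]'; python3 cart.py;  python3 to.py .4892 .2115 .026 106.3
```

```text
time: 15.52
tcp_pos: [0.4425, 0.1491, 0.2397]
tool_rot: [-0.102, -0.698, -0.103, 0.701]
wrist_force: [0.4, -0.3, 0.5]
grip_width: 0.0683
dot [0.4503 0.3836] patch [450.3 383.2] [30.3 26.7] 15.7
dot [0.4895 0.2116] patch [489.2 211.8] [30.9 26.7] 14.5
t15.6 tcp [0.4444 0.1489 0.2401] yaw -73.4 tilt 0.06 j6 1.37 w 0.0686 F [ 0.1  0.2 -0.3]
spin 0.3  dx,dy,dz mm [214.1 -47.5 -60.9]
```

```bash
python3 -m handwheel '[{"dx":0.03,"dy":-0.016,"dz":-0.0204,"spin":0},{"dx":0.03,"dy":-0.016,"dz":-0.0204,"spin":0},{"dx":0.03,"dy":-0.0155,"dz":-0.02,"spin":0},{"dx":0.03,"dy":0,"dz":0,"spin":0},{"dx":0,"dy":0,"dz":0,"spin":0},{"dx":0,"dy":0,"dz":0,"spin":0}]' >/dev/null; python3 to.py .4892 .2115 .028 106.0
```

```text
t16.3 tcp [0.4905 0.2114 0.1211] yaw -73.5 tilt 0.05 j6 1.48 w 0.0684 F [ 0.3 -0.5 -0.2]
spin 0.5  dx,dy,dz mm [93.1 -0.5  1.3]
```

```bash
python3 -m handwheel '[{"dx":0.03,"dy":0,"dz":0.001,"spin":0.3},{"dx":0.03,"dy":0,"dz":0,"spin":0},{"dx":0.02,"dy":0,"dz":0,"spin":0},{"dx":0.012,"dy":0,"dz":0,"spin":0},{"dx":0,"dy":0,"dz":0,"spin":0}]' >/dev/null; python3 -m handwheel '[{"dx":0,"dy":0,"dz":0,"spin":0},{"dx":0,"dy":0,"dz":0,"spin":0},{"dx":0,"dy":0,"dz":0,"spin":0},{"dx":0,"dy":0,"dz":0,"spin":0}]' 0.3;python3 -m handwheel '[{"dx":-0.04,"dy":0,"dz":0,"spin":0},{"dx":-0.05,"dy":0,"dz":0,"spin":0},{"dx":-0.05,"dy":0,"dz":0,"spin":0},{"dx":-0.05,"dy":0,"dz":0,"spin":0},{"dx":0,"dy":0,"dz":0,"spin":0}]' >/dev/null; python3 hand.py .039; python3 to.py .5607 -.2463 .22 33.8
```

```text
time: 17.45
tcp_pos: [0.4893, 0.2116, 0.0299]
tool_rot: [0.1, 0.701, 0.1, -0.699]
wrist_force: [-0.2, 0.8, 5.4]
grip_width: 0.042
[275. 314.] 751 dot in tool [-39.    0.6  -0.8]
t18.1 tcp [0.489  0.2117 0.2204] yaw -73.7 tilt 0.23 j6 1.48 w 0.0418 F [ 0.1  0.2 -1.7]
spin 72.5  dx,dy,dz mm [ 3.000e-01  1.952e+02 -4.204e+02]
```

```bash
python3 -m handwheel '[{"dx":0,"dy":0,"dz":0,"spin":10.35},{"dx":0,"dy":0,"dz":0,"spin":10.35},{"dx":0,"dy":0,"dz":0,"spin":10.35},{"dx":0,"dy":0,"dz":0,"spin":10.35},{"dx":0,"dy":0,"dz":0,"spin":10.35},{"dx":0,"dy":0,"dz":0,"spin":10.35},{"dx":0,"dy":0,"dz":0,"spin":10.35},{"dx":0,"dy":0.0195,"dz":-0.042,"spin":0},{"dx":0,"dy":0.0195,"dz":-0.042,"spin":0},{"dx":0,"dy":0.0195,"dz":-0.042,"spin":0},{"dx":0,"dy":0.0195,"dz":-0.042,"spin":0},{"dx":0,"dy":0.0195,"dz":-0.042,"spin":0}]' >/dev/null; python3 -m handwheel '[{"dx":0,"dy":0.0195,"dz":-0.042,"spin":0},{"dx":0,"dy":0.0195,"dz":-0.042,"spin":0},{"dx":0,"dy":0.0195,"dz":-0.042,"spin":0},{"dx":0,"dy":0.0195,"dz":-0.042,"spin":0},{"dx":0,"dy":0.0195,"dz":-0.042,"spin":0},{"dx":0,"dy":0,"dz":0,"spin":0},{"dx":0,"dy":0,"dz":0,"spin":0},{"dx":0,"dy":0,"dz":0,"spin":0}]'; python3 hand.py .039; python3 to.py .5607 -.2463 .029 33.8
```

```text
time: 20.62
tcp_pos: [0.5596, -0.2443, 0.2177]
tool_rot: [0.333, -0.623, 0.332, 0.625]
wrist_force: [-0.1, 0.5, -1.2]
grip_width: 0.0414
[275. 314.] 749 dot in tool [-39.   -0.2  -1.4]
t20.7 tcp [ 0.5598 -0.2443  0.2181] yaw -146.1 tilt 0.12 j6 1.95 w 0.0416 F [-0.2 -0.5 -0.6]
spin 0.1  dx,dy,dz mm [189.1   0.3  -2.5]
```

```bash
python3 -m handwheel '[{"dx":0.04,"dy":0.0005,"dz":-0.001,"spin":0},{"dx":0.04,"dy":0,"dz":0,"spin":0},{"dx":0.04,"dy":0,"dz":0,"spin":0},{"dx":0.03,"dy":0,"dz":0,"spin":0},{"dx":0.02,"dy":0,"dz":0,"spin":0},{"dx":0,"dy":0,"dz":0,"spin":0},{"dx":0,"dy":0,"dz":0,"spin":0},{"dx":0,"dy":0,"dz":0,"spin":0}]' >/dev/null;  python3 to.py .5607 -.2463 .029 33.8
```

```text
t21.7 tcp [ 0.5614 -0.2474  0.0501] yaw -146.1 tilt 0.15 j6 1.95 w 0.0410 F [-0.5  0.1 -0.6]
spin 0.1  dx,dy,dz mm [21.1 -0.   1.3]
```

```bash
python3 -m handwheel '[{"dx":0.008,"dy":0,"dz":0.0026,"spin":0},{"dx":0.008,"dy":0,"dz":0,"spin":0},{"dx":0.0045,"dy":0,"dz":0,"spin":0},{"dx":0,"dy":0,"dz":0,"spin":0},{"dx":0,"dy":0,"dz":0,"spin":0}]' >/dev/null;python3 to.py .5607 -.2463 .029 33.8; python3 -m handwheel '[{"dx":0,"dy":0,"dz":0,"spin":0},{"dx":0,"dy":0,"dz":0,"spin":0},{"dx":0,"dy":0,"dz":0,"spin":0},{"dx":-0.02,"dy":0,"dz":0,"spin":0},{"dx":-0.04,"dy":0,"dz":0,"spin":0},{"dx":-0.05,"dy":0,"dz":0,"spin":0},{"dx":-0.05,"dy":0,"dz":0,"spin":0},{"dx":-0.05,"dy":0,"dz":0,"spin":0},{"dx":0,"dy":0,"dz":0.015,"spin":0},{"dx":0,"dy":0,"dz":0.015,"spin":0},{"dx":0,"dy":0,"dz":0,"spin":0}]' 0.66; python3 cart.py; python3 to.py .5592 .4082 .24 110.3
```

```text
t22.3 tcp [ 0.559 -0.245  0.028] yaw -146.2 tilt 0.01 j6 1.95 w 0.0418 F [ 0.8  1.  -1. ]
spin 0.0  dx,dy,dz mm [-1.  -0.7 -2. ]
time: 23.68
tcp_pos: [0.5404, -0.218, 0.237]
tool_rot: [0.333, -0.623, 0.332, 0.626]
wrist_force: [0.1, 0.0, -0.4]
grip_width: 0.0566
dot [ 0.6173 -0.2073] patch [ 618.5 -205.7] [60.2 32.1] 30.1
dot [ 0.5595 -0.2461] patch [ 566.  -250.8] [45.3 31. ] 34.6
t23.7 tcp [ 0.5412 -0.2189  0.237 ] yaw -146.1 tilt 0.18 j6 1.97 w 0.0565 F [ 0.5 -0.8 -0.7]
spin -76.4  dx,dy,dz mm [  -2.  -581.9 -234.4]
```

```bash
python3 -m handwheel '[{"dx":0,"dy":0,"dz":0,"spin":-9.55},{"dx":0,"dy":0,"dz":0,"spin":-9.55},{"dx":0,"dy":0,"dz":0,"spin":-9.55},{"dx":0,"dy":0,"dz":0,"spin":-9.55},{"dx":0,"dy":0,"dz":0,"spin":-9.55},{"dx":0,"dy":0,"dz":0,"spin":-9.55},{"dx":0,"dy":0,"dz":0,"spin":-9.55},{"dx":0,"dy":0,"dz":0,"spin":-9.55},{"dx":0,"dy":-0.046,"dz":-0.012,"spin":0},{"dx":0,"dy":-0.046,"dz":-0.012,"spin":0},{"dx":0,"dy":-0.046,"dz":-0.012,"spin":0},{"dx":0,"dy":-0.046,"dz":-0.012,"spin":0}]' 0.7 >/dev/null; python3 -m handwheel '[{"dx":0,"dy":-0.046,"dz":-0.012,"spin":0},{"dx":0,"dy":-0.046,"dz":-0.012,"spin":0},{"dx":0,"dy":-0.046,"dz":-0.012,"spin":0},{"dx":0,"dy":-0.046,"dz":-0.012,"spin":0},{"dx":0,"dy":-0.046,"dz":-0.012,"spin":0},{"dx":0,"dy":-0.046,"dz":-0.012,"spin":0},{"dx":0,"dy":-0.046,"dz":-0.012,"spin":0},{"dx":0,"dy":0,"dz":0,"spin":0},{"dx":0,"dy":0,"dz":0,"spin":0}]' >/dev/null; python3 cart.py;  python3 to.py .5592 .4082 .042 110.3
```

```text
dot [0.5595 0.4084] patch [559.5 408.2] [30.4 27. ] 20.6
dot [0.45   0.3833] patch [450.  383.5] [30.6 26.7] 15.7
t26.4 tcp [0.491  0.2994 0.2374] yaw -69.8 tilt 0.11 j6 1.57 w 0.0599 F [ 0.1  0.5 -0.3]
spin -0.1  dx,dy,dz mm [ 195.2  -78.5 -102. ]
```

```bash
python3 -m handwheel '[{"dx":0,"dy":-0.026,"dz":-0.034,"spin":-0.4},{"dx":0,"dy":-0.026,"dz":-0.034,"spin":0},{"dx":0,"dy":-0.026,"dz":-0.034,"spin":0},{"dx":0.04,"dy":0,"dz":0,"spin":0},{"dx":0.04,"dy":0,"dz":0,"spin":0},{"dx":0.02,"dy":0,"dz":0,"spin":0},{"dx":0,"dy":0,"dz":0,"spin":0},{"dx":0,"dy":0,"dz":0,"spin":0},{"dx":0,"dy":0,"dz":0,"spin":0}]' >/dev/null; python3 to.py .5594 .4083 .042 110.5
```

```text
t27.5 tcp [0.5604 0.4096 0.1404] yaw -69.4 tilt 0.22 j6 1.68 w 0.0598 F [ 0.9 -0.4 -0. ]
spin 0.1  dx,dy,dz mm [98.4  0.9  1.8]
```

```bash
python3 -m handwheel '[{"dx":0.03,"dy":0.0009,"dz":0.0018,"spin":0},{"dx":0.03,"dy":0,"dz":0,"spin":0},{"dx":0.02,"dy":0,"dz":0,"spin":0},{"dx":0.018,"dy":0,"dz":0,"spin":0},{"dx":0,"dy":0,"dz":0,"spin":0}]'; python3 -m handwheel '[{"dx":0,"dy":0,"dz":0,"spin":0},{"dx":0,"dy":0,"dz":0,"spin":0},{"dx":0,"dy":0,"dz":0,"spin":0},{"dx":0,"dy":0,"dz":0,"spin":0}]' 0.3;python3 -m handwheel '[{"dx":-0.04,"dy":0,"dz":0,"spin":0},{"dx":-0.05,"dy":0,"dz":0,"spin":0},{"dx":-0.05,"dy":0,"dz":0,"spin":0},{"dx":-0.04,"dy":0,"dz":0,"spin":0},{"dx":0,"dy":0,"dz":0,"spin":0}]' >/dev/null; python3 hand.py .025; python3 to.py .5026 -.2853 .22 33.8
```

```text
time: 28.15
tcp_pos: [0.5572, 0.4073, 0.039]
tool_rot: [-0.127, -0.695, -0.126, 0.696]
wrist_force: [0.1, 0.1, -0.6]
grip_width: 0.0597
time: 28.65
tcp_pos: [0.5586, 0.4081, 0.0413]
tool_rot: [0.127, 0.696, 0.127, -0.695]
wrist_force: [-0.0, 1.0, 3.2]
grip_width: 0.0409
[275. 296.] 638 dot in tool [-25.    0.7   0.5]
t29.3 tcp [0.5581 0.4078 0.2214] yaw -69.4 tilt 0.13 j6 1.68 w 0.0410 F [-0.2  0.1 -2.4]
spin 76.8  dx,dy,dz mm [ 5.000e-01  4.317e+02 -5.451e+02]
```

```bash
python3 -m handwheel '[{"dx":0,"dy":0,"dz":0,"spin":9.6},{"dx":0,"dy":0,"dz":0,"spin":9.6},{"dx":0,"dy":0,"dz":0,"spin":9.6},{"dx":0,"dy":0,"dz":0,"spin":9.6},{"dx":0,"dy":0,"dz":0,"spin":9.6},{"dx":0,"dy":0,"dz":0,"spin":9.6},{"dx":0,"dy":0,"dz":0,"spin":9.6},{"dx":0,"dy":0,"dz":0,"spin":9.6},{"dx":0,"dy":0.0308,"dz":-0.0389,"spin":0},{"dx":0,"dy":0.0308,"dz":-0.0389,"spin":0},{"dx":0,"dy":0.0308,"dz":-0.0389,"spin":0},{"dx":0,"dy":0.0308,"dz":-0.0389,"spin":0}]' >/dev/null; python3 -m handwheel '[{"dx":0,"dy":0.0308,"dz":-0.0389,"spin":0},{"dx":0,"dy":0.0308,"dz":-0.0389,"spin":0},{"dx":0,"dy":0.0308,"dz":-0.0389,"spin":0},{"dx":0,"dy":0.0308,"dz":-0.0389,"spin":0},{"dx":0,"dy":0.0308,"dz":-0.0389,"spin":0},{"dx":0,"dy":0.0308,"dz":-0.0389,"spin":0},{"dx":0,"dy":0.0308,"dz":-0.0389,"spin":0},{"dx":0,"dy":0.0308,"dz":-0.0389,"spin":0},{"dx":0,"dy":0.0308,"dz":-0.0389,"spin":0},{"dx":0,"dy":0.0308,"dz":-0.0389,"spin":0},{"dx":0,"dy":0,"dz":0,"spin":0},{"dx":0,"dy":0,"dz":0,"spin":0}]'; python3 hand.py .025; python3 to.py .5026 -.2853 .0405 33.8
```

```text
time: 32.33
tcp_pos: [0.5611, -0.3192, 0.1788]
tool_rot: [0.326, -0.619, 0.297, 0.65]
wrist_force: [-0.2, 0.7, -1.7]
grip_width: 0.0412
[275. 296.] 638 dot in tool [-25.   -0.1  -0.1]
t32.4 tcp [ 0.5615 -0.3187  0.1794] yaw -142.2 tilt 3.37 j6 1.77 w 0.0416 F [-0.6 -0.4 -1.7]
spin 4.0  dx,dy,dz mm [141.8  32.3  52.5]
```

```bash
python3 -m handwheel '[{"dx":0,"dy":0,"dz":0,"spin":0},{"dx":0,"dy":0,"dz":0,"spin":0},{"dx":0,"dy":0,"dz":0,"spin":0},{"dx":0,"dy":0,"dz":0,"spin":0}]' >/dev/null; python3 to.py .5026 -.2853 .0405 33.8; python3 -c "
from h import *
s=get_state();print(s['joint_pos'].round(3),tool()[0].round(3))
t=grab('top');w=grab('wrist');cv2.imwrite('pics/m5.png',cv2.resize(np.hstack([t['image'],w['image']]),(800,300)))"
```

```text
t32.9 tcp [ 0.5628 -0.3202  0.1817] yaw -142.2 tilt 3.11 j6 1.77 w 0.0414 F [ 0.5  0.2 -2.5]
spin 4.0  dx,dy,dz mm [143.8  32.7  55.1]
[-0.703  0.629  1.388  0.031  1.171  1.766] [[-0.017 -0.79  -0.613]
 [ 0.052 -0.613  0.789]
 [-0.999 -0.018  0.051]]
```

View pics/m5.png

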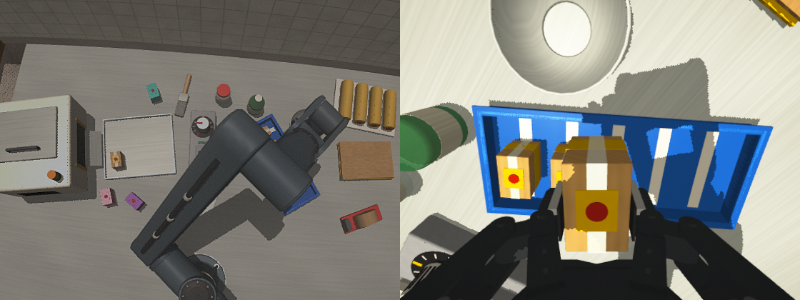

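```bash
python3 -m handwheel '[{"dx":0,"dy":0,"dz":0,"spin":0},{"dx":0,"dy":0,"dz":0,"spin":0},{"dx":0,"dy":0,"dz":0,"spin":0},{"dx":0,"dy":0,"dz":0,"spin":0},{"dx":0,"dy":0,"dz":0,"spin":0},{"dx":0,"dy":0,"dz":0,"spin":0}]' >/dev/null; python3 to.py .5026 -.2853 .0405 33.8;  python3 -c "
from h import *
s=get_state();print(s['joint_pos'].round(3),s['dq'].round(3))"; python3 -m handwheel '[{"dx":-0.02,"dy":0,"dz":0,"spin":0},{"dx":-0.02,"dy":0,"dz":0.02,"spin":0},{"dx":0,"dy":0,"dz":0.02,"spin":0},{"dx":0,"dy":0,"dz":0,"spin":0},{"dx":0,"dy":0,"dz":0,"spin":0},{"dx":0,"dy":0,"dz":0,"spin":0}]' >/dev/null; python3 to.py .5026 -.2853 .0405 33.8
```

```text
t33.7 tcp [ 0.5627 -0.3205  0.1814] yaw -142.2 tilt 3.12 j6 1.77 w 0.0413 F [-1.   0.4 -1.5]
spin 4.0  dx,dy,dz mm [143.6  32.4  55.2]
[-0.703  0.629  1.388  0.031  1.171  1.766] [ 0.001 -0.001 -0.     0.001 -0.001 -0.001]
t34.5 tcp [ 0.5393 -0.2917  0.2231] yaw -142.2 tilt 3.10 j6 1.78 w 0.0411 F [ 0.8  0.4 -1.5]
spin 4.0  dx,dy,dz mm [183.2  29.6  16.2]
```

The cause is clear: the spin pushed joint 6 past its 2.85 limit, which left the command tilted by 3°. I can place this carton anyway (it settles flat when released), and I'll remove the tilt afterwards.

```bash
python3 -m handwheel '[{"dx":0,"dy":0,"dz":0,"spin":4.0},{"dx":0.04,"dy":0.0296,"dz":0.0162,"spin":0},{"dx":0.04,"dy":0,"dz":0,"spin":0},{"dx":0.04,"dy":0,"dz":0,"spin":0},{"dx":0.03,"dy":0,"dz":0,"spin":0},{"dx":0,"dy":0,"dz":0,"spin":0},{"dx":0,"dy":0,"dz":0,"spin":0},{"dx":0,"dy":0,"dz":0,"spin":0}]' >/dev/null; python3 to.py .5026 -.2853 .0405 33.8; python3 hand.py .025
```

```text
t35.5 tcp [ 0.5038 -0.2873  0.0756] yaw -146.2 tilt 2.95 j6 1.80 w 0.0410 F [ 0.2 -0.1 -1.7]
spin -0.0  dx,dy,dz mm [35.2  0.4  0.6]
[275. 296.] 636 dot in tool [-25.   -0.1  -0. ]
```

```bash
python3 -m handwheel '[{"dx":0.015,"dy":0.0004,"dz":0.0006,"spin":0},{"dx":0.012,"dy":0,"dz":0,"spin":0},{"dx":0.005,"dy":0,"dz":0,"spin":0},{"dx":0.003,"dy":0,"dz":0,"spin":0},{"dx":0,"dy":0,"dz":0,"spin":0},{"dx":0,"dy":0,"dz":0,"spin":0}]' >/dev/null;python3 to.py .5026 -.2853 .0405 33.8; python3 -m handwheel '[{"dx":0,"dy":0,"dz":0,"spin":0},{"dx":0,"dy":0,"dz":0,"spin":0},{"dx":0,"dy":0,"dz":0,"spin":0},{"dx":-0.02,"dy":0,"dz":0,"spin":0},{"dx":-0.04,"dy":0,"dz":0,"spin":0},{"dx":-0.05,"dy":0,"dz":0,"spin":0},{"dx":-0.05,"dy":0,"dz":0,"spin":0},{"dx":-0.05,"dy":0,"dz":0,"spin":0},{"dx":0,"dy":0,"dz":0.015,"spin":0},{"dx":0,"dy":0,"dz":0.015,"spin":0},{"dx":0,"dy":0,"dz":0,"spin":0}]' 0.66; python3 cart.py; python3 to.py .45 .3833 .24 105.7; python3 -c "
from h import *
s=get_state();print(s['joint_pos'].round(3),tool()[0].round(3))"
```

```text
t36.3 tcp [ 0.5007 -0.2835  0.0408] yaw -146.2 tilt 3.21 j6 1.80 w 0.0412 F [-3.1  3.6 13.5]
spin -0.0  dx,dy,dz mm [ 0.2 -0.6 -2.6]
time: 37.65
tcp_pos: [0.4865, -0.2679, 0.2487]
tool_rot: [0.346, -0.608, 0.319, 0.639]
wrist_force: [0.3, -0.4, -0.7]
grip_width: 0.0563
dot [ 0.6171 -0.2073] patch [ 618.5 -206.4] [60.6 31.8] 29.8
dot [ 0.5592 -0.2464] patch [ 561.8 -245.4] [59.4 32.8] 33.9
dot [ 0.5004 -0.283 ] patch [ 502.5 -280.9] [57.7 32.2] 31.5
t37.7 tcp [ 0.4873 -0.2689  0.2488] yaw -146.2 tilt 3.29 j6 1.82 w 0.0563 F [ 0.7 -0.   0.1]
spin -71.9  dx,dy,dz mm [  44.8 -636.4 -141. ]
[-0.72   0.433  1.555  0.03   1.205  1.82 ] [[-0.02  -0.831 -0.556]
 [ 0.054 -0.556  0.829]
 [-0.998 -0.014  0.056]]
```

```bash
python3 to.py .53 0 .27; python3 -m handwheel '[{"dx":0,"dy":0,"dz":0,"spin":-10},{"dx":0,"dy":0,"dz":0,"spin":-10},{"dx":0,"dy":0,"dz":0,"spin":-10},{"dx":0,"dy":0,"dz":0,"spin":-10},{"dx":0,"dy":0,"dz":0,"spin":-10},{"dx":0,"dy":0,"dz":0,"spin":-6},{"dx":0,"dy":-0.045,"dz":0,"spin":0},{"dx":0,"dy":-0.045,"dz":0,"spin":0},{"dx":0,"dy":-0.045,"dz":0,"spin":0},{"dx":0,"dy":-0.045,"dz":0,"spin":0},{"dx":0,"dy":-0.045,"dz":0,"spin":0},{"dx":0,"dy":-0.045,"dz":0,"spin":0}]' >/dev/null; python3 -m handwheel '[{"dx":0,"dy":0,"dz":0,"spin":-10},{"dx":0,"dy":0,"dz":0,"spin":-10},{"dx":0,"dy":0,"dz":0,"spin":-10},{"dx":0,"dy":0,"dz":0,"spin":-10},{"dx":0,"dy":0,"dz":0,"spin":-10},{"dx":0,"dy":0,"dz":0,"spin":-10},{"dx":0,"dy":0,"dz":0,"spin":-10},{"dx":0,"dy":0,"dz":0,"spin":-10},{"dx":0,"dy":0,"dz":0,"spin":-10},{"dx":0,"dy":0,"dz":0,"spin":-10},{"dx":0,"dy":0,"dz":0,"spin":-10},{"dx":0,"dy":0,"dz":0,"spin":-10}]' > /dev/null;  python3 to.py .53 0 .27;python3 -c "
from h import *
s=get_state();print(s['joint_pos'].round(3),tool()[0].round(3))"
```

```text
t37.7 tcp [ 0.4873 -0.2689  0.2488] yaw -146.2 tilt 3.29 j6 1.82 w 0.0563 F [ 0.7 -0.   0.1]
spin 0.0  dx,dy,dz mm [  -7.4 -185.4  200.4]
t40.7 tcp [ 0.4894 -0.0007  0.2632] yaw 30.1 tilt 3.17 j6 -0.81 w 0.0562 F [-0.6 -0.6 -0.2]
spin 0.0  dx,dy,dz mm [-7.5 35.5 19.4]
[-0.259  0.312  1.713  0.05   1.149 -0.805] [[-0.019  0.865  0.501]
 [ 0.052  0.502 -0.864]
 [-0.998  0.01  -0.054]]
```

```bash
python3 -m handwheel '[{"dx":0,"dy":0.022,"dz":-0.038,"spin":0},{"dx":0,"dy":0.022,"dz":-0.038,"spin":0},{"dx":0,"dy":0.022,"dz":-0.038,"spin":0},{"dx":0,"dy":0.022,"dz":-0.038,"spin":0},{"dx":0,"dy":0.022,"dz":-0.038,"spin":0},{"dx":0,"dy":0,"dz":0,"spin":-10},{"dx":0,"dy":0,"dz":0,"spin":-10},{"dx":0,"dy":0,"dz":0,"spin":-10},{"dx":0,"dy":0,"dz":0,"spin":-10},{"dx":0,"dy":0,"dz":0,"spin":-10},{"dx":0,"dy":0,"dz":0,"spin":-10},{"dx":0,"dy":0,"dz":0,"spin":-10}]' >/dev/null; python3 -m handwheel '[{"dx":0,"dy":0,"dz":0,"spin":-10},{"dx":0,"dy":0,"dz":0,"spin":-10},{"dx":0,"dy":0,"dz":0,"spin":-10},{"dx":0,"dy":0,"dz":0,"spin":-10},{"dx":0,"dy":0,"dz":0,"spin":-10},{"dx":0,"dy":0,"dz":0,"spin":-10}]' > /dev/null;  python3 to.py .5 .2 .27;python3 -c "
from h import *
s=get_state();print(s['joint_pos'].round(3),tool()[0].round(3))"
```

```text
t43.0 tcp [0.4905 0.2186 0.2744] yaw 160.2 tilt 3.13 j6 -2.64 w 0.0563 F [ 0.5 -0.4 -0.2]
spin 0.0  dx,dy,dz mm [  3.2 -15.4 -14.4]
[ 0.181  0.357  1.603  0.058  1.191 -2.636] [[-0.019 -0.94   0.34 ]
 [ 0.051  0.339  0.939]
 [-0.999  0.035  0.042]]
```

```bash
python3 -m handwheel '[{"dx":0,"dy":0,"dz":0,"spin":-6},{"dx":0,"dy":0,"dz":0,"spin":-6},{"dx":0,"dy":0,"dz":0,"spin":-3},{"dx":0,"dy":0,"dz":0,"spin":0},{"dx":0,"dy":0,"dz":0,"spin":0},{"dx":0,"dy":0,"dz":0,"spin":0}]' >/dev/null;  python3 to.py .5 .2 .27;python3 -c "
from h import *
s=get_state();print(s['joint_pos'].round(3),tool()[0][:,0].round(3))"; python3 -m handwheel '[{"dx":0,"dy":0,"dz":0,"spin":-4},{"dx":0,"dy":0,"dz":0,"spin":0},{"dx":0,"dy":0,"dz":0,"spin":0},{"dx":0,"dy":0,"dz":0,"spin":0}]' >/dev/null;  python3 to.py .5 .2 .27;python3 -c "
from h import *
s=get_state();print(s['joint_pos'].round(3),tool()[0][:,0].round(3))"
```

```text
t43.7 tcp [0.4891 0.2266 0.2761] yaw 174.1 tilt 2.49 j6 -2.85 w 0.0561 F [ 0.2 -0.4 -0.2]
spin 0.0  dx,dy,dz mm [  4.9 -13.7 -25.5]
[ 0.202  0.358  1.596  0.046  1.194 -2.854] [-0.015  0.041 -0.999]
t44.2 tcp [0.4859 0.2405 0.2767] yaw 176.8 tilt 1.33 j6 -2.85 w 0.0563 F [ 0.6 -0.4 -0.4]
spin 0.0  dx,dy,dz mm [  5.7 -16.4 -39.8]
[ 0.241  0.363  1.586  0.024  1.198 -2.854] [-0.01   0.021 -1.   ]
```

```bash
python3 -m handwheel '[{"dx":0,"dy":0,"dz":0,"spin":-4},{"dx":0,"dy":0,"dz":0,"spin":0},{"dx":0,"dy":0,"dz":0,"spin":0},{"dx":0,"dy":0,"dz":0,"spin":10},{"dx":0,"dy":0,"dz":0,"spin":10},{"dx":0,"dy":0,"dz":0,"spin":10},{"dx":0,"dy":0,"dz":0,"spin":10},{"dx":0,"dy":0,"dz":0,"spin":10},{"dx":0,"dy":0,"dz":0,"spin":10},{"dx":0,"dy":0,"dz":0,"spin":10},{"dx":0,"dy":0,"dz":0,"spin":0},{"dx":0,"dy":0,"dz":0,"spin":0}]' >/dev/null;  python3 to.py .45 .3833 .25 105.7;python3 -c "
from h import *
s=get_state();print(s['joint_pos'].round(3),tool()[0][:,0].round(3))"; python3 cart.py
```

```text
t45.7 tcp [0.4818 0.2548 0.2767] yaw 109.7 tilt 0.25 j6 -1.63 w 0.0565 F [0.6 0.1 0.3]
spin 4.0  dx,dy,dz mm [ 27.  132.2   4.2]
[ 0.28   0.368  1.577  0.003  1.2   -1.635] [-0.004  0.001 -1.   ]
dot [0.4503 0.3833] patch [450.5 383. ] [30.1 27.4] 15.8
```

Tilt is gone. Next is the last carton.

```bash
python3 -m handwheel '[{"dx":0,"dy":0,"dz":0,"spin":3.9},{"dx":0,"dy":0.044,"dz":0.0014,"spin":0},{"dx":0,"dy":0.044,"dz":0.0014,"spin":0},{"dx":0,"dy":0.044,"dz":0.0014,"spin":0},{"dx":0.04,"dy":0,"dz":0,"spin":0},{"dx":0.04,"dy":0,"dz":0,"spin":0},{"dx":0.04,"dy":0,"dz":0,"spin":0},{"dx":0,"dy":0,"dz":0,"spin":0},{"dx":0,"dy":0,"dz":0,"spin":0},{"dx":0,"dy":0,"dz":0,"spin":0}]' 0.7 >/dev/null; python3 to.py .4502 .3832 .038 105.8
```

```text
t47.0 tcp [0.451  0.3843 0.1591] yaw 105.7 tilt 0.20 j6 -1.33 w 0.0598 F [ 0.3  0.4 -0.2]
spin -0.1  dx,dy,dz mm [121.1  -1.3  -1.1]
```

```bash
python3 -m handwheel '[{"dx":0.04,"dy":-0.0013,"dz":-0.0011,"spin":0},{"dx":0.03,"dy":0,"dz":0,"spin":0},{"dx":0.03,"dy":0,"dz":0,"spin":0},{"dx":0.02,"dy":0,"dz":0,"spin":0},{"dx":0,"dy":0,"dz":0,"spin":0}]'; python3 -m handwheel '[{"dx":0,"dy":0,"dz":0,"spin":0},{"dx":0,"dy":0,"dz":0,"spin":0},{"dx":0,"dy":0,"dz":0,"spin":0},{"dx":0,"dy":0,"dz":0,"spin":0}]' 0.3;python3 -m handwheel '[{"dx":-0.04,"dy":0,"dz":0,"spin":0},{"dx":-0.05,"dy":0,"dz":0,"spin":0},{"dx":-0.05,"dy":0,"dz":0,"spin":0},{"dx":-0.05,"dy":0,"dz":0,"spin":0},{"dx":0,"dy":0,"dz":0,"spin":0}]' >/dev/null; python3 hand.py .029; python3 to.py .4443 -.3243 .22 33.8
```

```text
time: 47.62
tcp_pos: [0.4484, 0.3822, 0.037]
tool_rot: [0.699, -0.096, 0.702, 0.097]
wrist_force: [0.3, -0.4, -0.4]
grip_width: 0.0599
time: 48.12
tcp_pos: [0.4497, 0.383, 0.0388]
tool_rot: [0.7, -0.095, 0.701, 0.098]
wrist_force: [-0.6, 0.6, 6.6]
grip_width: 0.0416
[275. 302.] 662 dot in tool [-29.   -0.8   1.3]
t48.8 tcp [0.4497 0.3822 0.2289] yaw 105.7 tilt 0.19 j6 -1.33 w 0.0416 F [-0.2 -0.1 -2.6]
spin 71.9  dx,dy,dz mm [   6.6 -397.5  584.2]
```

```bash
python3 -m handwheel '[{"dx":0,"dy":0,"dz":0,"spin":10.27},{"dx":0,"dy":0,"dz":0,"spin":10.27},{"dx":0,"dy":0,"dz":0,"spin":10.27},{"dx":0,"dy":0,"dz":0,"spin":10.27},{"dx":0,"dy":0,"dz":0,"spin":10.27},{"dx":0,"dy":0,"dz":0,"spin":10.27},{"dx":0,"dy":0,"dz":0,"spin":10.27},{"dx":0,"dy":-0.0265,"dz":0.039,"spin":0},{"dx":0,"dy":-0.0265,"dz":0.039,"spin":0},{"dx":0,"dy":-0.0265,"dz":0.039,"spin":0},{"dx":0,"dy":-0.0265,"dz":0.039,"spin":0},{"dx":0,"dy":-0.0265,"dz":0.039,"spin":0}]' >/dev/null; python3 -m handwheel '[{"dx":0,"dy":-0.0265,"dz":0.039,"spin":0},{"dx":0,"dy":-0.0265,"dz":0.039,"spin":0},{"dx":0,"dy":-0.0265,"dz":0.039,"spin":0},{"dx":0,"dy":-0.0265,"dz":0.039,"spin":0},{"dx":0,"dy":-0.0265,"dz":0.039,"spin":0},{"dx":0,"dy":-0.0265,"dz":0.039,"spin":0},{"dx":0,"dy":-0.0265,"dz":0.039,"spin":0},{"dx":0,"dy":-0.0265,"dz":0.039,"spin":0},{"dx":0,"dy":-0.0265,"dz":0.039,"spin":0},{"dx":0,"dy":0,"dz":0,"spin":0},{"dx":0,"dy":0,"dz":0,"spin":0},{"dx":0,"dy":0,"dz":0,"spin":0}]' >/dev/null; python3 hand.py .029; python3 to.py .4443 -.3243 .038 33.8
```

```text
[382. 223.] 106 dot in tool [-28.9  43.  -35.6]
[275. 303.] 662 dot in tool [-29.   -0.    1.9]
t51.9 tcp [ 0.4438 -0.2764  0.2256] yaw 33.9 tilt 0.36 j6 -1.36 w 0.0410 F [ 0.  -0.6 -1.6]
spin 0.1  dx,dy,dz mm [187.4 -25.6  41.1]
```

```bash
python3 -m handwheel '[{"dx":0,"dy":-0.0128,"dz":0.0196,"spin":0},{"dx":0,"dy":-0.0128,"dz":0.0196,"spin":0},{"dx":0.04,"dy":0,"dz":0,"spin":0},{"dx":0.04,"dy":0,"dz":0,"spin":0},{"dx":0.04,"dy":0,"dz":0,"spin":0},{"dx":0.03,"dy":0,"dz":0,"spin":0},{"dx":0,"dy":0,"dz":0,"spin":0},{"dx":0,"dy":0,"dz":0,"spin":0},{"dx":0,"dy":0,"dz":0,"spin":0}]' >/dev/null; python3 to.py .4443 -.3243 .038 33.8; python3 hand.py .029
```

```text
t53.0 tcp [ 0.445  -0.326   0.0776] yaw 33.8 tilt 0.13 j6 -1.42 w 0.0416 F [ 0.4  0.4 -1.1]
spin -0.0  dx,dy,dz mm [39.6  0.5 -1.8]
[275. 302.] 657 dot in tool [-29.   -0.1   1.8]
```

```bash
python3 -m handwheel '[{"dx":0.01,"dy":0.0006,"dz":-0.0034,"spin":0},{"dx":0.012,"dy":0,"dz":0,"spin":0},{"dx":0.01,"dy":0,"dz":0,"spin":0},{"dx":0.008,"dy":0,"dz":0,"spin":0},{"dx":0,"dy":0,"dz":0,"spin":0},{"dx":0,"dy":0,"dz":0,"spin":0}]' >/dev/null;python3 to.py .4443 -.3243 .038 33.8; python3 -m handwheel '[{"dx":0,"dy":0,"dz":0,"spin":0},{"dx":0,"dy":0,"dz":0,"spin":0},{"dx":0,"dy":0,"dz":0,"spin":0},{"dx":-0.02,"dy":0,"dz":0,"spin":0},{"dx":-0.04,"dy":0,"dz":0,"spin":0},{"dx":-0.05,"dy":0,"dz":0,"spin":0},{"dx":-0.05,"dy":0,"dz":0,"spin":0},{"dx":-0.05,"dy":0,"dz":0,"spin":0},{"dx":-0.03,"dy":0,"dz":0,"spin":0},{"dx":0,"dy":0,"dz":0,"spin":0},{"dx":0,"dy":0,"dz":0,"spin":0}]' 0.66; python3 cart.py; python3 to.py .5614 .042 .25 93; python3 -c "
from h import *
w=grab('wrist');cv2.imwrite('pics/w6.png',w['image'])"
```

```text
t53.8 tcp [ 0.4422 -0.3211  0.0365] yaw 33.8 tilt 0.31 j6 -1.42 w 0.0411 F [-1.6  2.   5.9]
spin -0.0  dx,dy,dz mm [-1.5 -0.1  3.9]
time: 55.15
tcp_pos: [0.4429, -0.3212, 0.2748]
tool_rot: [0.621, 0.333, 0.626, -0.333]
wrist_force: [0.7, -0.2, 0.6]
grip_width: 0.0565
dot [ 0.5168 -0.2332] patch [ 517.4 -231.6] [60.6 32.5] 36.3
dot [ 0.4426 -0.3218] patch [ 440.5 -313.3] [45.3 32.3] 33.1
dot [ 0.4994 -0.2826] patch [ 500.2 -280.4] [60.1 32.2] 31.2
dot [ 0.6161 -0.2069] patch [ 621.  -212.3] [44.9 29. ] 34.4
t55.2 tcp [ 0.4427 -0.321   0.2743] yaw 33.8 tilt 0.45 j6 -1.42 w 0.0565 F [-0.1  0.2 -0.1]
spin -59.2  dx,dy,dz mm [ 25.  356.2 137.7]
```

View pics/w6.png

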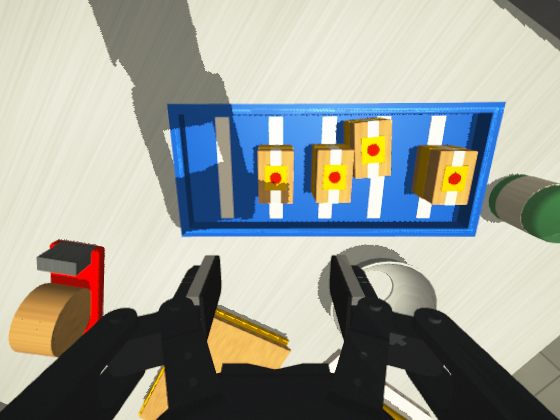

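The knock has happened: the carton on stripe 1 was pushed to about (.517,-.233), touching its neighbour on stripe 2. I measure it more closely and re-place it, gripping near its free end.

```bash
cat > yaw.py <<'E'
from h import *
w=grab("wrist"); m=mask(w,(21,150,110),(33,255,255))|cv2.dilate(red(w),np.ones((3,3)))
for c,a,p in blobs(red(w),30):
    q=np.argwhere(m>0)[:,::-1]; X=cast(w,[c],.066)[0]
    if not(.35<X[0]<.65 and -.4<X[1]<-.17): continue
    k=np.linalg.norm(cast(w,q,.066)-X,axis=1)<.0205; mm=np.zeros_like(m); mm[q[k][:,1],q[k][:,0]]=255
    b=max(blobs(mm,10),key=lambda b:b[1])
    r=rect(w,b[2],.066); d=X[:2]-[.5026,-.2853]; u=np.array([.5563,-.831]); v=np.array([.831,.5563])
    print(X[:2].round(4),"along %.1f across %.1f mm"%(d@u*1000,d@v*1000),r[1],"yaw vs stripe",round((r[2]+56.2+45)%90-45,1))
E
python3 yaw.py; python3 to.py .5090 -.2216 .15 33.8
```

```text
[ 0.5173 -0.2332] along -35.2 across 41.2 mm [35.  29.7] yaw vs stripe 5.1
[ 0.4427 -0.3222] along -2.7 across -70.3 mm [30.2 29.5] yaw vs stripe 0.0
[ 0.4999 -0.2829] along -3.5 across -0.9 mm [36.1 30.7] yaw vs stripe -0.1
[ 0.6175 -0.2067] along -1.4 across 139.2 mm [32.4 29.1] yaw vs stripe 0.3
t55.3 tcp [ 0.4428 -0.3211  0.2742] yaw 33.8 tilt 0.46 j6 -1.42 w 0.0558 F [0.2 0.4 0.2]
spin -0.0  dx,dy,dz mm [124.2 110.8 -45. ]
```

```bash
python3 -m handwheel '[{"dx":0,"dy":0,"dz":0,"spin":-3},{"dx":0,"dy":0.036,"dz":-0.016,"spin":0},{"dx":0,"dy":0.036,"dz":-0.016,"spin":0},{"dx":0.03,"dy":0.036,"dz":-0.017,"spin":0},{"dx":0.04,"dy":0,"dz":0,"spin":0},{"dx":0.04,"dy":0,"dz":0,"spin":0},{"dx":0,"dy":0,"dz":0,"spin":0},{"dx":0,"dy":0,"dz":0,"spin":0},{"dx":0,"dy":0,"dz":0,"spin":0}]' 0.72 >/dev/null; python3 yaw.py; python3 to.py .5095 -.2216 .033 36.8; python3 -c "
from h import *
w=grab('wrist');cv2.imwrite('pics/w7.png',w['image'])"
```

```text
[ 0.5174 -0.2332] along -35.1 across 41.2 mm [33.1 29.8] yaw vs stripe 5.6
[ 0.4428 -0.3227] along -2.2 across -70.5 mm [30.1 26.4] yaw vs stripe -0.4
[ 0.5   -0.283] along -3.4 across -0.9 mm [34.1 30. ] yaw vs stripe 0.0
[ 0.6177 -0.2066] along -1.4 across 139.4 mm [37.  29.9] yaw vs stripe 0.0
t56.5 tcp [ 0.5011 -0.2187  0.1676] yaw 36.7 tilt 0.09 j6 -1.26 w 0.0616 F [0.6 0.4 0.2]
spin -0.1  dx,dy,dz mm [134.6   5.1   7.4]
```

View pics/w7.png

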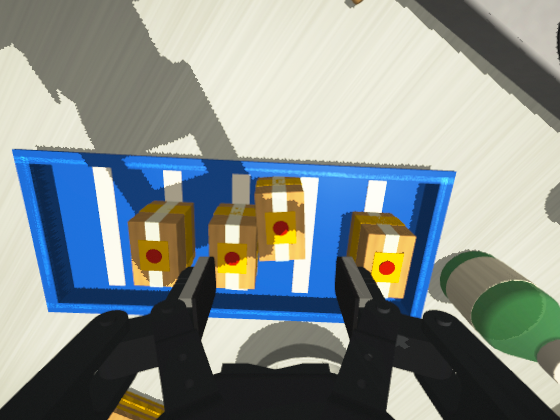

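```bash
python3 -m handwheel '[{"dx":0,"dy":0,"dz":0,"spin":-2.3},{"dx":0.03,"dy":0,"dz":0,"spin":0},{"dx":0.03,"dy":0,"dz":0,"spin":0},{"dx":0,"dy":0,"dz":0,"spin":0},{"dx":0,"dy":0,"dz":0,"spin":0},{"dx":0,"dy":0,"dz":0,"spin":0}]'  >/dev/null; python3 to.py .5047 -.2177 .035 39.1
```

```text
t57.3 tcp [ 0.5009 -0.2184  0.1075] yaw 39.1 tilt 0.10 j6 -1.30 w 0.0616 F [0.5 0.2 0.1]
spin -0.0  dx,dy,dz mm [72.5  3.4  1.9]
```

```bash
python3 -m handwheel '[{"dx":0,"dy":0.0034,"dz":0.0019,"spin":0},{"dx":0.02,"dy":0,"dz":0,"spin":0},{"dx":0.02,"dy":0,"dz":0,"spin":0},{"dx":0.02,"dy":0,"dz":0,"spin":0},{"dx":0.012,"dy":0,"dz":0,"spin":0},{"dx":0,"dy":0,"dz":0,"spin":0}]'  >/dev/null; python3 to.py .5047 -.2177 .035 39.1;python3 -m handwheel '[{"dx":0,"dy":0,"dz":0,"spin":0},{"dx":0,"dy":0,"dz":0,"spin":0},{"dx":0,"dy":0,"dz":0,"spin":0},{"dx":0,"dy":0,"dz":0,"spin":0}]' 0.3;python3 -m handwheel '[{"dx":-0.02,"dy":0,"dz":0,"spin":0},{"dx":-0.04,"dy":0,"dz":0,"spin":0},{"dx":-0.04,"dy":0,"dz":0,"spin":0},{"dx":0,"dy":0,"dz":0,"spin":0},{"dx":0,"dy":0,"dz":0,"spin":0}]'; python3 hand.py .031;  python3 to.py .5607 -.2463 .036 33.8
```

```text
t58.0 tcp [ 0.5034 -0.2168  0.0335] yaw 39.1 tilt 0.31 j6 -1.29 w 0.0614 F [-0.6 -0.4 -0.5]
spin -0.0  dx,dy,dz mm [-1.5  0.4  1.5]
time: 58.52
tcp_pos: [0.5041, -0.2173, 0.0348]
tool_rot: [0.637, 0.304, 0.639, -0.304]
wrist_force: [0.8, 0.7, 5.4]
grip_width: 0.0413
time: 59.15
tcp_pos: [0.5031, -0.2166, 0.1331]
tool_rot: [0.636, 0.304, 0.641, -0.304]
wrist_force: [-0.6, 0.4, -1.5]
grip_width: 0.0415
[394. 296.] 186 dot in tool [-31.1  50.8  -3.3]
[275. 342.] 578 dot in tool [-31.1   0.1  21.1]
t59.2 tcp [ 0.5028 -0.2164  0.1326] yaw 39.1 tilt 0.44 j6 -1.29 w 0.0416 F [-0.2  0.8 -2.7]
spin 5.3  dx,dy,dz mm [96.1 31.9 57.7]
```

```bash
python3 -m handwheel '[{"dx":0,"dy":0,"dz":0,"spin":5.3},{"dx":0,"dy":0.016,"dz":0.0183,"spin":0},{"dx":0,"dy":0.016,"dz":0.0183,"spin":0},{"dx":0.03,"dy":0,"dz":0,"spin":0},{"dx":0.02,"dy":0,"dz":0,"spin":0},{"dx":0,"dy":0,"dz":0,"spin":0},{"dx":0,"dy":0,"dz":0,"spin":0},{"dx":0,"dy":0,"dz":0,"spin":0}]' >/dev/null; python3 to.py .5607 -.2463 .0355 33.8; python3 hand.py .031
```

```text
t60.2 tcp [ 0.5511 -0.23    0.0844] yaw 33.8 tilt 0.18 j6 -1.17 w 0.0411 F [-0.6 -0.  -0.9]
spin -0.0  dx,dy,dz mm [48.9 -1.  19. ]
[389. 276.] 364 dot in tool [-31.1  47.5 -12.7]
[275. 342.] 578 dot in tool [-31.    0.1  21.1]
```

```bash
python3 -m handwheel '[{"dx":0.015,"dy":-0.001,"dz":-0.003,"spin":0},{"dx":0.015,"dy":0,"dz":0,"spin":0},{"dx":0.012,"dy":0,"dz":0,"spin":0},{"dx":0.006,"dy":0,"dz":0,"spin":0},{"dx":0,"dy":0,"dz":0,"spin":0},{"dx":0,"dy":0,"dz":0,"spin":0}]' >/dev/null;python3 to.py .5607 -.2463 .0355 33.8; python3 -m handwheel '[{"dx":0,"dy":0,"dz":0,"spin":0},{"dx":0,"dy":0,"dz":0,"spin":0},{"dx":0,"dy":0,"dz":0,"spin":0},{"dx":-0.02,"dy":0,"dz":0,"spin":0},{"dx":-0.04,"dy":0,"dz":0,"spin":0},{"dx":-0.05,"dy":0,"dz":0,"spin":0},{"dx":-0.05,"dy":0,"dz":0,"spin":0},{"dx":-0.04,"dy":-0.02,"dz":0,"spin":0},{"dx":0,"dy":-0.04,"dz":-0.02,"spin":0},{"dx":0,"dy":-0.03,"dz":-0.02,"spin":0},{"dx":0,"dy":0,"dz":-0.02,"spin":0},{"dx":0,"dy":0,"dz":0,"spin":0}]' 0.66 >/dev/null; python3 yaw.py; python3 to.py .5614 .042 .25 93
```

```text
t61.0 tcp [ 0.5481 -0.2278  0.0357] yaw 33.8 tilt 0.24 j6 -1.17 w 0.0414 F [ 0.2  0.3 -1.1]
spin -0.0  dx,dy,dz mm [ 0.1  0.1 22.4]
[ 0.4426 -0.3223] along -2.6 across -70.4 mm [33.1 31.3] yaw vs stripe 0.0
[ 0.4994 -0.2831] along -3.5 across -1.4 mm [36.9 29.9] yaw vs stripe 1.7
[ 0.5594 -0.2449] along -2.0 across 69.7 mm [35.4 31.3] yaw vs stripe -1.9
[ 0.6177 -0.2068] along -1.2 across 139.3 mm [36.5 29.7] yaw vs stripe -0.7
t62.5 tcp [ 0.4408 -0.2282  0.2366] yaw 33.8 tilt 0.20 j6 -1.29 w 0.0565 F [-0.2 -0.4  0.1]
spin -59.2  dx,dy,dz mm [-13.7 263.5 134.5]
```

Row is good: spacing 70 mm, offsets along the stripe within -1 to -3.5 mm. Now the sleeve.

```bash
python3 to.py .6208 .045 .25; python3 -m handwheel '[{"dx":-0.003,"dy":0.0424,"dz":-0.018,"spin":0},{"dx":-0.003,"dy":0.0424,"dz":-0.018,"spin":0},{"dx":-0.003,"dy":0.0424,"dz":-0.018,"spin":0},{"dx":-0.003,"dy":0.0424,"dz":-0.018,"spin":0},{"dx":-0.003,"dy":0.0424,"dz":-0.018,"spin":0},{"dx":0,"dy":0.0424,"dz":-0.018,"spin":0},{"dx":0,"dy":0.0424,"dz":-0.018,"spin":0},{"dx":0,"dy":0,"dz":0,"spin":0},{"dx":0,"dy":0,"dz":0,"spin":0},{"dx":0,"dy":0,"dz":0,"spin":0}]' 1 60 >/dev/null; python3 to.py .6208 .045 .25; python3 -c "
from h import *
w=grab('wrist');cv2.imwrite('pics/w8.png',w['image'])
for z in (.104,.05): print(proj(w,[[.6208,.045,z]]))"
```

```text
t62.5 tcp [ 0.4408 -0.2282  0.2366] yaw 33.8 tilt 0.20 j6 -1.29 w 0.0565 F [-0.2 -0.4  0.1]
spin 0.0  dx,dy,dz mm [ -13.9  301.5 -127. ]
t63.8 tcp [0.6172 0.0405 0.2507] yaw 33.7 tilt 0.27 j6 -0.70 w 0.0855 F [0.1 0.1 0.4]
spin 0.0  dx,dy,dz mm [ 0.7  5.5 -1.7]
[[281.24388828 188.68790684]]
[[280.53720885 176.30258527]]
```

View pics/w8.png

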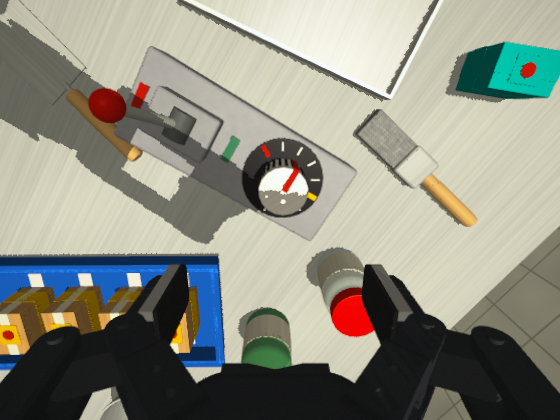

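```bash
cat > sl.py <<'E'
from h import *
w=grab("wrist"); c0=proj(w,[[.621,.045,.104]])[0]
def near(b,r): return [x for x in b if np.linalg.norm(x[0]-c0)<r]
rd=red(w)
wh=mask(w,(0,0,90),(180,45,255)); 
for n,m in(("red",rd),("yel",mask(w,(18,120,110),(35,255,255))),("white",mask(w,(0,0,150),(180,60,255)))):
    for c,a,p in near(blobs(m,5),60): print(n,c.round(1),a,cast(w,[c],.104)[0,:2].round(4),cast(w,[c],.052)[0,:2].round(4), rect(w,p,.104))
E
python3 sl.py
```

```text
red [265.3 150.4] 72 [0.5873 0.0676] [0.5899 0.0603] (array([587.3,  67.6]), array([12.5,  5. ]), -25.8)
red [291.3 176.8] 179 [0.6222 0.0603] [0.6311 0.0517] (array([622.5,  60.3]), array([32.2,  9.9]), -74.4)
yel [311.4 196. ] 59 [0.6499 0.0553] [0.6638 0.0458] (array([650. ,  55.3]), array([10.1,  5.9]), 6.5)
white [307.4 149.2] 119336 [0.6198 0.0906] [0.6283 0.0874] (array([637.9,   6.1]), array([570.8, 402.5]), 32.8)
white [282.5 146. ] 18 [0.5985 0.0801] [0.6031 0.075 ] (array([598.5,  80. ]), array([7.5, 0.9]), -55.9)
white [299.3 150.9] 24 [0.6143 0.0851] [0.6218 0.0809] (array([614.3,  85. ]), array([8.7, 2.1]), -81.9)
white [311.2 163.1] 22 [0.6305 0.0819] [0.6408 0.0771] (array([630.5,  81.7]), array([8.4, 2.2]), 60.8)
white [283.  181.5] 857 [0.6181 0.0519] [0.6263 0.0418] (array([618.2,  52.9]), array([47.6, 27.3]), 30.0)
white [315.  179.5] 18 [0.643  0.0708] [0.6556 0.0641] (array([643. ,  70.8]), array([7.8, 1. ]), 33.7)
white [266. 196.] 9 [0.6124 0.0303] [0.6195 0.0163] (array([612.4,  30.3]), array([2.1, 2. ]), -56.8)
white [294.1 203.8] 33 [0.6403 0.039 ] [0.6524 0.0266] (array([640. ,  37.9]), array([29.1,  1.2]), 69.1)
white [282.7 201. ] 24 [0.6291 0.0352] [0.6392 0.0221] (array([629.,  35.]), array([5. , 4.2]), 33.7)
white [299.4 209.2] 5 [0.648  0.0373] [0.6615 0.0246] (array([648. ,  37.5]), array([2.2, 1. ]), -54.9)
```

```bash
python3 to.py .623 .044 .062; python3 -m handwheel '[{"dx":0,"dy":0.0068,"dz":-0.0005,"spin":0},{"dx":0.04,"dy":0,"dz":0,"spin":0},{"dx":0.04,"dy":0,"dz":0,"spin":0},{"dx":0,"dy":0,"dz":0,"spin":0},{"dx":0,"dy":0,"dz":0,"spin":0},{"dx":0,"dy":0,"dz":0,"spin":0}]' >/dev/null; python3 to.py .623 .044 .062; python3 sl.py | grep -v white
```

```text
t63.9 tcp [0.6172 0.0405 0.251 ] yaw 33.7 tilt 0.25 j6 -0.70 w 0.0858 F [-0.5 -0.5  0.8]
spin 0.0  dx,dy,dz mm [188.9   7.3   0.9]
t64.7 tcp [0.6241 0.0457 0.173 ] yaw 33.8 tilt 0.06 j6 -0.70 w 0.0850 F [-0.2  0.3  0.2]
spin 0.0  dx,dy,dz mm [111.   -1.9   0.9]
red [251.9 163.7] 115 [0.5878 0.0708] [0.59   0.0603] (array([587.9,  70.7]), array([11.8,  4.9]), -24.0)
red [284.8 199.6] 344 [0.6219 0.0618] [0.6324 0.0491] (array([622.1,  62. ]), array([35.6, 10.4]), -73.8)
yel [311.2 220.7] 62 [0.6475 0.0591] [0.6644 0.0457] (array([647.3,  59.1]), array([9.1, 4.5]), -1.3)
```

```bash
python3 -m handwheel '[{"dx":0.03,"dy":-0.0018,"dz":0.0005,"spin":0},{"dx":0.03,"dy":0,"dz":0,"spin":0},{"dx":0.03,"dy":0,"dz":0,"spin":0},{"dx":0.02,"dy":0,"dz":0,"spin":0},{"dx":0,"dy":0,"dz":0,"spin":0},{"dx":0,"dy":0,"dz":0,"spin":0}]'; python3 -m handwheel '[{"dx":0,"dy":0,"dz":0,"spin":0},{"dx":0,"dy":0,"dz":0,"spin":0},{"dx":0,"dy":0,"dz":0,"spin":0},{"dx":0,"dy":0,"dz":0,"spin":0}]' 0.3 60; python3 to.py .623 .044 .062
```

```text
time: 65.45
tcp_pos: [0.622, 0.0445, 0.0623]
tool_rot: [0.623, 0.333, 0.624, -0.333]
wrist_force: [0.4, -0.0, 1.1]
grip_width: 0.0852
time: 65.95
tcp_pos: [0.6229, 0.0452, 0.0626]
tool_rot: [0.624, 0.334, 0.624, -0.333]
wrist_force: [1.9, 1.8, 5.3]
grip_width: 0.0491
t66.0 tcp [0.6229 0.0452 0.0626] yaw 33.7 tilt 0.13 j6 -0.70 w 0.0491 F [1.9 1.8 5.3]
spin 0.0  dx,dy,dz mm [ 0.6 -0.6  1.1]
```

Gripped with almost no side force. Turning 90° clockwise.

```bash
python3 -m handwheel '[{"dx":0,"dy":0,"dz":0,"spin":9},{"dx":0,"dy":0,"dz":0,"spin":9},{"dx":0,"dy":0,"dz":0,"spin":9},{"dx":0,"dy":0,"dz":0,"spin":9},{"dx":0,"dy":0,"dz":0,"spin":9},{"dx":0,"dy":0,"dz":0,"spin":9},{"dx":0,"dy":0,"dz":0,"spin":9},{"dx":0,"dy":0,"dz":0,"spin":9},{"dx":0,"dy":0,"dz":0,"spin":9},{"dx":0,"dy":0,"dz":0,"spin":9},{"dx":0,"dy":0,"dz":0,"spin":0},{"dx":0,"dy":0,"dz":0,"spin":0}]'; python3 to.py .623 .044 .062;  python3 -m handwheel '[{"dx":0,"dy":0,"dz":0,"spin":0},{"dx":0,"dy":0,"dz":0,"spin":0},{"dx":0,"dy":0,"dz":0,"spin":0},{"dx":0,"dy":0,"dz":0,"spin":0},{"dx":-0.03,"dy":0,"dz":0,"spin":0},{"dx":-0.05,"dy":0,"dz":0,"spin":0},{"dx":-0.05,"dy":0,"dz":0,"spin":0},{"dx":-0.05,"dy":0,"dz":0,"spin":0},{"dx":0,"dy":0,"dz":0,"spin":0},{"dx":0,"dy":0,"dz":0,"spin":0}]' 1 >/dev/null; python3 to.py .623 .044 .25; python3 -c "
from h import *
w=grab('wrist');cv2.imwrite('pics/w9.png',cv2.resize(w['image'][80:300,120:440],(800,550)))"; python3 sl.py | grep -v white
```

```text
time: 67.45
tcp_pos: [0.6252, 0.0448, 0.0626]
tool_rot: [0.205, 0.679, 0.205, -0.675]
wrist_force: [5.9, 2.5, 1.9]
grip_width: 0.0489
t67.5 tcp [0.6252 0.0448 0.0626] yaw -56.3 tilt 0.35 j6 0.87 w 0.0489 F [5.9 2.5 1.9]
spin 0.0  dx,dy,dz mm [ 0.6 -0.6  2.3]
t68.7 tcp [0.6207 0.0444 0.2403] yaw -56.2 tilt 0.33 j6 0.87 w 0.0858 F [-0.5  0.4 -0.7]
spin 0.0  dx,dy,dz mm [-9.7  1.6 -1.6]
red [287.4 174.4] 195 [0.6416 0.045 ] [0.6325 0.0366] (array([641.6,  44.8]), array([32.3,  9.8]), 15.5)
red [247.9 194.1] 59 [0.6049 0.0654] [0.5889 0.0609] (array([605.1,  65.2]), array([10.6,  5.5]), -24.5)
yel [296.2 147.5] 104 [0.6666 0.0524] [0.6621 0.0454] (array([666.6,  52.4]), array([13.6,  6.1]), 3.3)
```

View pics/w9.png

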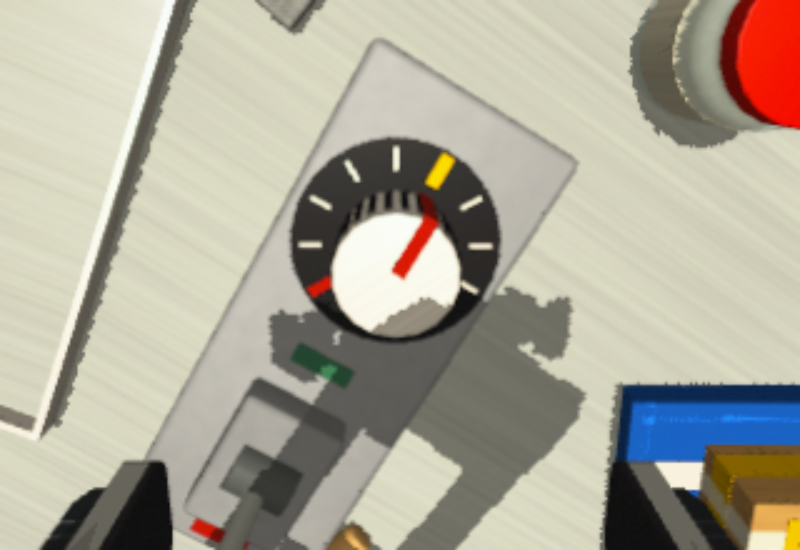

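The line points at the yellow tick, parallel to the console's long axis, so the sleeve is at 5. Now the lever goes back to running.

```bash
python3 -m handwheel '[{"dx":0,"dy":0,"dz":0,"spin":10.2},{"dx":0,"dy":0,"dz":0,"spin":10.2},{"dx":0,"dy":0,"dz":0,"spin":10.2},{"dx":0,"dy":0,"dz":0.04,"spin":0},{"dx":0,"dy":0,"dz":0.04,"spin":0},{"dx":0,"dy":0,"dz":0.04,"spin":0},{"dx":0,"dy":0,"dz":0.04,"spin":0},{"dx":0,"dy":0,"dz":0.04,"spin":0},{"dx":0,"dy":0,"dz":0,"spin":0},{"dx":0,"dy":0,"dz":0,"spin":0}]' 0 30 >/dev/null;python3 to.py .42 .034 .118 93
```

```text
t70.0 tcp [0.4225 0.0332 0.2412] yaw -86.9 tilt 0.25 j6 1.33 w 0.0002 F [-0.5 -0.4  0.8]
spin 0.1  dx,dy,dz mm [123.2  -0.7   1.9]
```

```bash
python3 -m handwheel '[{"dx":0.04,"dy":0,"dz":0,"spin":0},{"dx":0.04,"dy":0,"dz":0,"spin":0},{"dx":0.042,"dy":0,"dz":0,"spin":0},{"dx":0,"dy":0,"dz":0,"spin":0},{"dx":0,"dy":0,"dz":-0.015,"spin":0},{"dx":0,"dy":0,"dz":-0.015,"spin":0},{"dx":0,"dy":0,"dz":-0.015,"spin":0},{"dx":0,"dy":0,"dz":-0.015,"spin":0},{"dx":0,"dy":0,"dz":-0.012,"spin":0},{"dx":0,"dy":0,"dz":0,"spin":0}]';python3 -m handwheel '[{"dx":0,"dy":0,"dz":-0.008,"spin":0},{"dx":0,"dy":0,"dz":-0.006,"spin":0},{"dx":0,"dy":0,"dz":0,"spin":0},{"dx":0,"dy":0,"dz":0,"spin":0}]'; python3 to.py .507 .036 .118 93
```

```text
time: 71.3
tcp_pos: [0.4949, 0.0374, 0.1195]
tool_rot: [-0.019, -0.706, -0.02, 0.708]
wrist_force: [-0.4, -0.3, 0.9]
grip_width: -0.0003
time: 71.8
tcp_pos: [0.5075, 0.0382, 0.1194]
tool_rot: [-0.019, -0.706, -0.02, 0.708]
wrist_force: [0.8, -0.8, -0.6]
grip_width: 0.0003
t71.8 tcp [0.5075 0.0382 0.1194] yaw -86.8 tilt 0.21 j6 1.37 w 0.0003 F [ 0.8 -0.8 -0.6]
spin 0.2  dx,dy,dz mm [1.4 2.2 0.6]
```

No stop force yet, so I push a little further while watching the force.

```bash
python3 -m handwheel '[{"dx":0,"dy":0,"dz":-0.004,"spin":0},{"dx":0,"dy":0,"dz":-0.004,"spin":0},{"dx":0,"dy":0,"dz":0,"spin":0},{"dx":0,"dy":0,"dz":0,"spin":0}]'; python3 -m handwheel '[{"dx":0,"dy":0,"dz":-0.004,"spin":0},{"dx":0,"dy":0,"dz":0,"spin":0},{"dx":0,"dy":0,"dz":0,"spin":0}]'
```

```text
time: 72.3
tcp_pos: [0.5135, 0.0388, 0.119]
tool_rot: [-0.019, -0.704, -0.02, 0.71]
wrist_force: [-4.8, -1.2, 2.2]
grip_width: 0.0002
time: 72.68
tcp_pos: [0.5138, 0.0389, 0.1187]
tool_rot: [-0.019, -0.701, -0.02, 0.712]
wrist_force: [-11.1, -3.4, 6.4]
grip_width: 0.0
```

Firm against the stop. I back off, move clear of everything and check the whole scene.

```bash
python3 -m handwheel '[{"dx":0,"dy":0,"dz":0.03,"spin":0},{"dx":0,"dy":0,"dz":0.03,"spin":0},{"dx":0,"dy":0,"dz":0.02,"spin":0},{"dx":-0.05,"dy":0,"dz":0,"spin":0},{"dx":-0.05,"dy":0,"dz":0,"spin":0},{"dx":-0.05,"dy":0,"dz":0,"spin":0},{"dx":-0.03,"dy":0,"dz":0,"spin":0},{"dx":0,"dy":-0.04,"dz":0,"spin":0},{"dx":0,"dy":-0.04,"dz":0,"spin":0},{"dx":0,"dy":-0.04,"dz":0,"spin":0},{"dx":0,"dy":-0.04,"dz":0,"spin":0},{"dx":0,"dy":0,"dz":0,"spin":0}]'
python3 - <<'E'
from h import *
t=grab("top");s=grab("scene")
cv2.imwrite("pics/f.png",np.vstack([cv2.resize(t["image"][90:310,120:470],(700,440))[:, :],]))
cv2.imwrite("pics/f.png",np.hstack([cv2.resize(t["image"][100:310,130:460],(440,280)),cv2.resize(s["image"][110:340,120:460],(360,280))]))
u=np.array([.5563,-.831]); v=np.array([.831,.5563])
for n,d in(("top",t),("scene",s)):
    for c,a,p in blobs(red(d),5):
        X=cast(d,[c],.066)[0,:2]; e=X-[.5026,-.2853]
        if abs(e@u)<.08 and abs(e@v)<.19: print(n,X.round(4),"along %.1f across %.1f"%(e@u*1000,e@v*1000))
E
```

```text
time: 74.18
tcp_pos: [0.4322, 0.1964, 0.3004]
tool_rot: [-0.02, -0.707, -0.022, 0.707]
wrist_force: [-0.2, -0.9, 0.2]
grip_width: -0.0004
top [ 0.6148 -0.2054] along -4.0 across 137.7
top [ 0.5574 -0.2432] along -4.5 across 68.9
top [ 0.4973 -0.2815] along -6.2 across -2.3
top [ 0.4403 -0.3208] along -5.2 across -71.5
scene [ 0.4422 -0.3236] along -1.8 across -71.5
scene [ 0.4988 -0.2825] along -4.4 across -1.6
scene [ 0.5586 -0.2452] along -2.2 across 68.8
scene [ 0.6168 -0.2061] along -2.3 across 138.9
```

View pics/f.png

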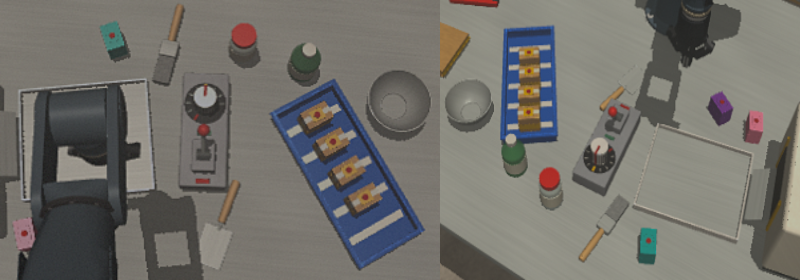

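The tray is empty and all four cartons are on their stripes. The lever leans to +x, the sleeve line points to +x, and the bystanders look undisturbed. Handing in.

```bash
python3 -c "
from rig import *
print(hand_in())"
```

```text
the job is handed in; nothing more can be done
None
```

The job is done and handed in at about 74 s of robot time. In order, I:
- switched the sealer off;
- moved the four cartons from the tray to stripes 0–3 of the tote;
- turned the size sleeve from 2 to 5;
- pushed the lever back to running.

**Problems on the way:**
- **Knocked carton:** the carton on stripe 1 was knocked about 45 mm aside during the run. I gripped it again and put it back.
- **Joint limit:** one turn ran joint 6 into its upper limit and tilted the tool 3°. I placed that carton tilted. I then levelled the tool against the lower limit, where joint 6 read -2.854 against a stated -2.85. I can't tell whether that counts as passing the range.

**Last checks:**
- **Tray, sleeve and lever:** in the final pictures the tray is empty, the sleeve line is on the yellow 5 tick and the lever leans to the green side. The lever was pressed to its stop at 11 N. The look-alikes and bystanders appear undisturbed, and the gripper is clear.
- **Carton positions:** by the wrist and scene cameras the cartons stand 70 mm apart, and sit 1 to 4.5 mm off the stripe middles along the stripe and within 2 mm across.
- **Squareness:** the last wrist view gave yaw readings within about 2° of the stripes, though that measurement is noisy.
- **Disagreement:** the top camera read 4 to 6 mm off along the stripe. About 2 mm of that is its own bias, as it read the stripes themselves off by that much.

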